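# Fit a drive in its caddy and load the caddy into the hot-swap rack

## Task

Lay the bare 2.5-inch drive flat into the open caddy so that it sits down between the side rails, connector end to the tail; do not drop it. Then slide the loaded caddy, lever still open, into the rack's empty bay until its front is fully home against the rack, and last swing the orange lever shut flat across the caddy's front. Leave the other things on the desk where they are.

Things in the scene. Friction and masses are not known exactly. Their poses are not given: they have to be found in the camera images.
- drive_center (a point): centre of the loose 2.5-inch drive: aluminium slab 100 long (x) x 69 wide (y) x 15 high, label on top (its blue band at the end away from the connectors, which are black), about 160 g, lying flat on the desk; the point is at its middle, 7.5 above its underside; its x axis points to its connector end, z up.
- drive_plug (a point): middle of the drive's connector end face, 50 ahead of the drive's centre along x, 7.5 above its underside
- caddy: loose caddy, steel tray with black front plate, ~140 g, flat on the desk; origin: middle of the lower edge of the front plate's REAR face (which comes to rest on the rack); x runs to the tail (into the bay), z up. Front plate x -12 to 0, 86 wide, 30 high. Floor pan 2 thick, 77 wide, x 0 to 140. Behind the plate, x 0 to 30, the pan is empty: fingers fit there to pinch the 12 mm plate
- caddy_front (a point): centre of the caddy's front plate: 6 ahead of (x -6) the caddy's origin and 15 above its underside; axes as the caddy
- caddy_pocket (a point): middle of the drive pocket on the pan's top: caddy x 84, 2 above its underside; caddy axes. Pocket 104 long, 73 wide between rails 12 high (flared to 78 on top), the rails cut away to the pan for 26 either side of this point so that fingers fit; a 10 high strip and two tail tabs bound its ends. Seated drive: centre 7.5 above this point, 2 play each way
- lever (a joint): angle of the caddy's orange lever: 0 = shut, flat across the front plate; grows as it swings out horizontally towards -x of the caddy; starts at 1.15 to 1.5 rad; stays where it is left (stiff hinge, about 0.03 N m)
- lever_hinge (a point): the lever's upright hinge axis: at x -16.5, y +36, z 15 in the caddy's frame
- lever_tip (a point): near the lever's free end, 55 from the hinge axis, half-way up; its -y axis points along the lever away from the hinge, its -x axis is the outer face's normal. Lever: 9 thick, 18 high, ends 60 from the hinge axis. Shut, its outer face is at caddy x -21
- bay: the rack's empty bay: origin mid-mouth on the bay floor (6 above the desk), in the plane of the rack's front; x points into the bay, z up. Opening 82 wide, 26 high, 150 deep, edges flared ~2 (floor edge 3). Home: the caddy's frame coincides with it. The fixed grey rack is 192 wide, 44 high, with two bays 94 apart; the other is filled by a caddy with shut lever whose front stands 21 out
- big_drive: bystander: bare 3.5-inch drive, 147 x 102 x 26, lying flat; origin under its middle
- phone: bystander: black phone, 115 x 59 x 9, lying flat; origin under its middle
- screwdriver: bystander: screwdriver with green handle, 160 long
- parts_tray: bystander: black divided tray, 100 x 140 x 22; origin under its middle
- pen: bystander: blue pen, 140 long
There are look-alikes about, which are no part of the job. Leave any turquoise look-alike of the caddy alone.

How it is judged:
By the outcome, as a careful person would: the job done as asked, in the order asked, and still so for the second after the job is handed in, with the robot touching nothing.
It also fails if it takes over 72 s, if anything falls off the work surface, if the arm or the gripper's body presses on something with over 40 N, if the wrist force passes 120 N, or if a joint passes its speed limit or range.

## Robot

A 6-joint arm with a two-finger parallel gripper is mounted at the origin on the work surface. World frame = base frame: x ahead of the robot, y to its left, z up, the work surface at z = 0. Lengths are in mm, angles in rad, forces in N, time in s.
With the tool pointing down it reaches from about 350 to 875 mm from the base axis. Payload 4.2 kg.
Tool frame: the origin (TCP) lies at the very end of the fingers, on their centre line; the grasp point (between the pads) lies 19 mm behind it; z points along the fingers, y is the line along which they close (so a half turn about z gives the same grasp; the last joint's range is limited). The gripper opens to 85 mm and grips with 20 to 120 N. Pads are 22 mm wide; open, the fingers measure 114 mm over their backs; the gripper's body (76 mm by 85 mm) begins 54 mm behind the grasp point. The pads swing forward as they close: fully open they stand 13 mm farther back than shut.
Start: joints at [-0.881, 0.385, 0.008, 0, -1.194, -0.259], TCP at [261.011, -567.867, 231.312] pointing down, gripper open.
Joint ranges: [-3.14, 3.14], [-1.21, 2.06], [-1.07, 1.41], [-3.16, 2.05], [-2.99, -0.16], [-3.1, 3.1]. Speed limits (rad/s): [2.79, 2.79, 3.14, 3.14, 3.14, 3.14].

## Interface

Orientations are given as a unit quaternion [x, y, z, w].
In Python, from bench import arm, optics gives the robot as it stands. The module is installed in compiled form; this text tells all that it offers.
- The arm moves only by the tool step_arm, never from a script. Its argument "motion" is a list of rows, each an object with "dr": the turn, a rotation vector about the tool's x, y, z in units of 8 degrees (1.0 is 8 degrees), a list of three; "slide": the shift along the tool's x, y, z in mm, a list of three; "jaw": the finger opening in mm, from 0 to 85.4. A call has exactly 8 rows; each row is the pose to reach, as a shift and turn from the pose commanded when the call began, along the tool's axes at that moment; what a row does not reach only later rows make up. A row lasts 1/8 s, in which the tool goes at most 62.5 mm and 10.7 degrees, less where a joint would pass 70% of its speed; a pose out of reach is approached as far as the arm can. A call with a gripper value outside its range is refused whole. The fingers move at their own pace and stop on an object; the grip force is fixed at half the most. Time passes only in rows, so rows that repeat a pose let the fingers close, or fill a call up. It gives the time, the measured TCP pose, the force, the opening and the grip force at its end, in the units of the state.
- arm.read_state(): the state, without advancing time (a new reading comes with each control period).
- optics.get_image(name): name is "side" or "top"; returns the picture (480x640x3 uint8, blue, green, red); there is no depth.
- optics.camera_info(name): a dict with "camera_matrix" (3x3 intrinsics, pixels), "k1" (the pictures are not rectified: a ray, as slopes to the right and down, at radius r is drawn at 1 + k1 r^2 times it, then the intrinsics apply), "view" (4x4, takes a point from world to camera coordinates). Camera axes: x right, y up, looking along -z (the intrinsics and any distortion apply to the point x, -y, -z); pixel columns grow to the right and rows downward; lengths in mm; the calibration is good to about 2 mm. A picture is of the moment at which its call begins. camera_info takes no time and is no camera call.
- arm.job_done(): hands the job in; it is judged then, once.
The state is a dict: "clock": time; "joints": joint angles; "joint_vel": joint speeds; "joint_efforts": joint torques, N m; "position": TCP position; "ee_rot": TCP orientation; "contact_force": force on the tool from outside, world axes, zero at the start; "wrist_torque": the same for the moment, N m; "gripper_width": finger opening in mm; "grasp_force": force on a finger pad.
Only numpy, scipy, OpenCV 4.12 (cv2) and the standard library are available. Lean on these libraries where they do the work, as an engineer would, in place of code of your own. Each camera call takes 0.05 s, during which the arm holds its last target. There are 200 camera calls.

## Working session

There is one attempt and no reset: what is moved stays moved. The work goes in short steps, Python scripts to look and compute and a tool call to move; the robot and the scene stay as the last step left them, time stands still between calls to the robot, and variables do not carry over. Pictures are saved under pics/ and viewed, at most 10 in all, crops included, and the job is handed in when it is done.

Besides the shell and the picture viewer there is one more tool, called as name(argument=value, ...), one argument or row to a line, values as JSON. step_arm: Moves the arm, as the interface text tells. Its arguments: {"type":"object","properties":{"motion":{"type":"array","items":{"type":"object","properties":{"dr":{"type":"array","items":{"type":"number"}},"slide":{"type":"array","items":{"type":"number"}},"jaw":{"type":"number"}}}}},"required":["motion"]}

```bash
mkdir -p pics; cat > h.py <<'E'
import numpy as np, cv2
from bench import arm, optics
from scipy.spatial.transform import Rotation as R
def ray(cam,u,v):
    c=optics.camera_info(cam);K=np.array(c["camera_matrix"]);k=c["k1"];V=np.array(c["view"])
    d=np.array([(u-K[0,2])/K[0,0],(v-K[1,2])/K[1,1]]);s=d.copy()
    for _ in range(30): s=d/(1+k*(s@s))
    r=V[:3,:3].T@np.array([s[0],-s[1],-1.]);o=-V[:3,:3].T@V[:3,3]
    return o,r
def onz(cam,u,v,z):
    o,r=ray(cam,u,v);return o+r*(z-o[2])/r[2]
def proj(cam,p):
    c=optics.camera_info(cam);K=np.array(c["camera_matrix"]);k=c["k1"];V=np.array(c["view"])
    q=V[:3,:3]@np.array(p,float)+V[:3,3];s=np.array([q[0],-q[1]])/-q[2];s=s*(1+k*(s@s))
    return np.array([K[0,0]*s[0]+K[0,2],K[1,1]*s[1]+K[1,2]])
def grab(cam,name):
    im=optics.get_image(cam);cv2.imwrite("pics/"+name+".png",im);return im
E
python3 - <<'E'
from h import *
for c in("top","side"):
    grab(c,c+"0");i=optics.camera_info(c);o,r=ray(c,320,240);print(c,o.round(),(r/np.linalg.norm(r)).round(2),np.array(i["camera_matrix"]).round(1).tolist(),i["k1"])
s=arm.read_state();print(s)
E
```

```text
top [ 386.   30. 1084.] [ 0.06 -0.01 -1.  ] [[484.6, 0.0, 316.8], [0.0, 484.6, 235.0], [0.0, 0.0, 1.0]] -0.03500480081806502
side [414. 849. 866.] [ 0.02 -0.72 -0.69] [[524.2, 0.0, 316.9], [0.0, 524.2, 242.0], [0.0, 0.0, 1.0]] -0.14879552952315542
{'clock': 0.1, 'joints': array([-8.81395366e-01,  3.85478673e-01,  6.73637861e-03, -4.15456754e-04,
       -1.19400467e+00, -2.58628445e-01]), 'joint_vel': array([ 0.00231461, -0.00245761,  0.00332931,  0.00099649,  0.00162706,
        0.00113635]), 'joint_efforts': array([-2.53028538e-04, -3.93318272e+01,  1.88929653e+01,  4.19802457e+00,
       -2.61313777e-03, -7.41874231e-06]), 'position': array([ 260.78499665, -567.40752217,  230.32425266]), 'ee_rot': array([-2.13649822e-01,  9.76909804e-01,  9.55918240e-04, -2.73403459e-04]), 'contact_force': array([-0.48256397,  0.57607178, -0.00177085]), 'wrist_torque': array([ 0.03532545, -0.0137277 ,  0.00371688]), 'grasp_force': 0.0, 'gripper_width': 85.09903125601362}
```

View pics/top0.png

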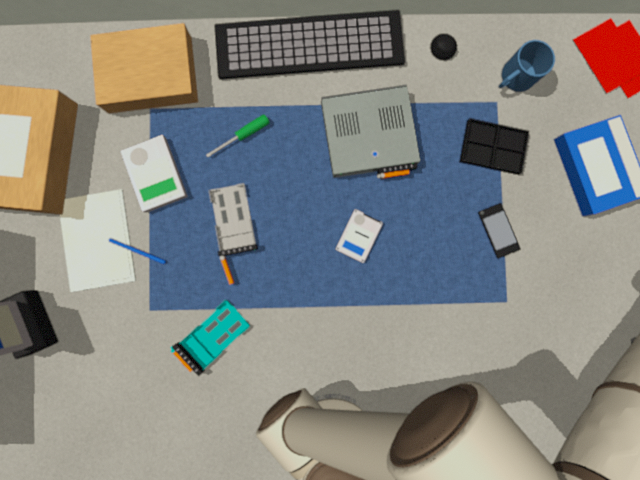

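View pics/side0.png

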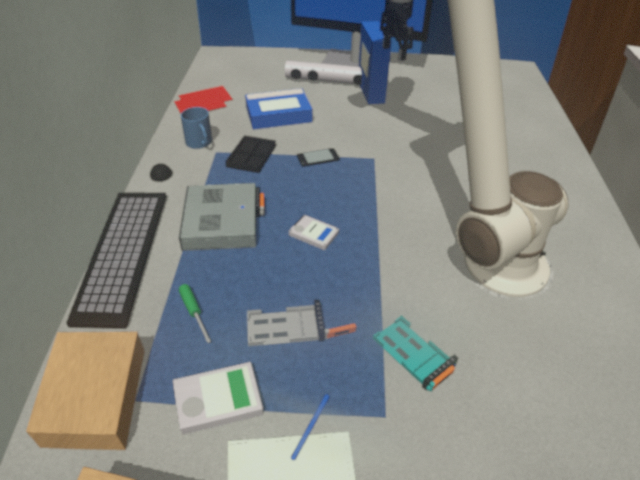

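Top view shows the candidates:
- **Drive:** small white drive with blue band at (359,236). The 3.5-inch drive with green band at (153,172) and the blue box at (600,165) are not it.
- **Caddy:** grey caddy at (235,218) with its open orange lever at (228,270). The turquoise look-alike at (211,337) is not it.
- **Rack:** at (372,130). Its right bay is filled, with a shut lever at (394,174), so the left bay is the empty one.

The choice by description is the white drive with the blue band, the grey caddy and the rack's left bay. Next I'll check it in a close crop.

```bash
python3 - <<'E'
from h import *
t=cv2.imread("pics/top0.png");s=cv2.imread("pics/side0.png")
f=lambda im,x,y,w,h:cv2.resize(im[y:y+h,x:x+w],(400,300),interpolation=cv2.INTER_CUBIC)
a=np.vstack([np.hstack([f(t,185,180,140,105),f(t,315,80,120,90+0)]),np.hstack([f(t,326,203,68,51+17)[:300],f(s,235,290,136,80+22)])])
cv2.imwrite("pics/crop0.png",a)
b=t.astype(int);hsv=cv2.cvtColor(t,cv2.COLOR_BGR2HSV)
# orange lever, white drive, blue band
def rect(m,x,y,w,h,n):
    q=np.zeros(m.shape,np.uint8);q[y:y+h,x:x+w]=m[y:y+h,x:x+w]*1
    cs,_=cv2.findContours(q,0,2);c=max(cs,key=cv2.contourArea);r=cv2.minAreaRect(c);print(n,np.round(cv2.boxPoints(r),1).tolist(),r[1]);return r
H,S,V=[hsv[...,i].astype(int) for i in range(3)]
org=(H<20)&(S>150)&(V>120)
mat=(H>100)&(H<125)&(S>110)&(V<170)
rect(org,200,250,50,45,"lever");rect(org,370,160,50,25,"lever2")
rect(~mat,326,200,68,72,"drive");rect((S<60)&(V>90),200,175,70,90,"caddy")
rect(~mat,200,175,70,77,"caddy2")
E
```

```text
lever [[221.0, 260.1000061035156], [225.0, 258.6000061035156], [233.39999389648438, 282.1000061035156], [229.39999389648438, 283.6000061035156]] (24.956157684326172, 4.2378387451171875)
lever2 [[383.29998779296875, 172.60000610351562], [408.70001220703125, 168.8000030517578], [409.3999938964844, 173.60000610351562], [384.1000061035156, 177.39999389648438]] (4.895235061645508, 25.613452911376953)
drive [[333.1000061035156, 249.89999389648438], [353.79998779296875, 206.5], [384.6000061035156, 221.10000610351562], [363.8999938964844, 264.5]] (34.13672637939453, 48.06657409667969)
caddy [[207.5, 188.8000030517578], [244.5, 182.0], [256.5, 247.0], [219.39999389648438, 253.8000030517578]] (66.09838104248047, 37.65580368041992)
caddy2 [[205.3000030517578, 188.5], [244.89999389648438, 181.10000610351562], [257.6000061035156, 249.3000030517578], [218.10000610351562, 256.70001220703125]] (69.41405487060547, 40.23882293701172)
```

View pics/crop0.png

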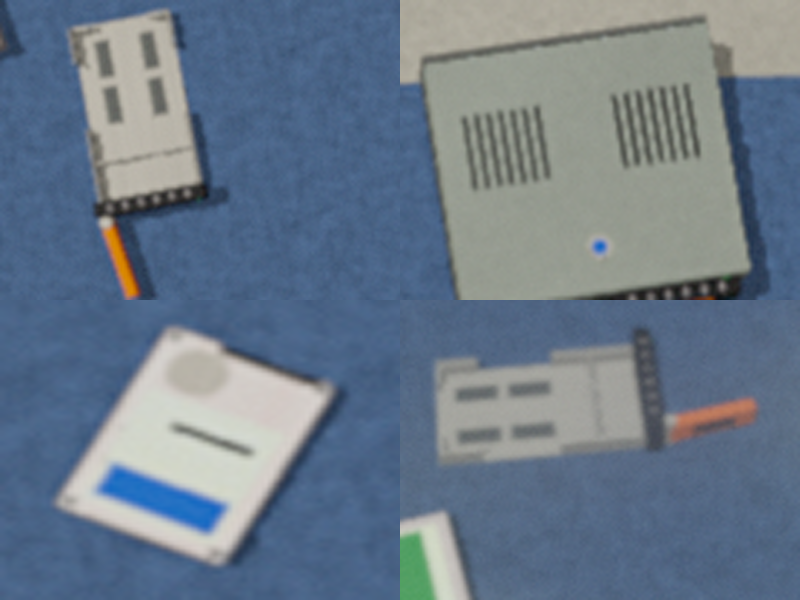

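The crops confirm the choice:
- **Drive:** the blue band is at the end nearer the robot, and the black connectors are at the far end at (370,212).
- **Caddy:** grey, tail pointing away from the robot, black plate at about (238,251), open lever at (228,270).
- **Rack:** its front faces the robot. The left bay has no plate or lever at its front edge, so it is the empty one.

```bash
cat >> h.py <<'E'
def masks(t):
    H,S,V=[c.astype(int) for c in cv2.split(cv2.cvtColor(t,cv2.COLOR_BGR2HSV))]
    return dict(org=(H<20)&(S>150)&(V>120),mat=(H>100)&(H<125)&(S>110)&(V<170),gray=(S<60)&(V>90),black=(V<60),H=H,S=S,V=V)
def wrect(cam,m,win,z,n=""):
    x,y,w,h=win;q=np.zeros(m.shape,np.uint8);q[y:y+h,x:x+w]=m[y:y+h,x:x+w]
    c=max(cv2.findContours(q,0,1)[0],key=cv2.contourArea).reshape(-1,2)
    P=np.array([onz(cam,u,v,z)[:2] for u,v in c],np.float32);r=cv2.minAreaRect(P);b=cv2.boxPoints(r)
    print(n,"c",np.round(r[0],1),"size",np.round(r[1],1),"ang",round(r[2],1),"corners",b.round(1).tolist());return r,P
E
python3 - <<'E'
from h import *
t=cv2.imread("pics/top0.png");s=cv2.imread("pics/side0.png")
m=masks(t)
wrect("top",~m["mat"],(326,200,68,72),15,"drive")
wrect("top",m["gray"],(200,175,70,90),12,"caddygray")
wrect("top",m["black"],(205,235,62,30),30,"plate")
wrect("top",m["org"],(200,250,50,45),24,"lever")
print(t[130,350],t[170,350],t[174,340])
b=t.astype(int);rk=(abs(b-t[130,350]).sum(2)<40)
wrect("top",rk,(310,75,125,110),44,"rack")
wrect("top",m["org"],(370,160,50,25),30,"lever2")
ms=masks(s)
wrect("side",~ms["mat"],(280,205,70,50),15,"drive-s")
wrect("side",ms["gray"],(235,295,85,60),12,"caddy-s")
wrect("side",ms["org"],(318,315,50,30),24,"lever-s")
b=s.astype(int);print(s[215,225]);rs=abs(b-s[200,235]).sum(2)<45
wrect("side",rs,(170,175,100,80),44,"rack-s")
E
```

```text
drive c [455.2 -70.5] size [ 75.5 106.8] ang 62.9 corners [[390.5, -79.80000305175781], [485.6000061035156, -128.5], [520.0, -61.29999923706055], [424.8999938964844, -12.600000381469727]]
caddygray c [500.8 210.3] size [148.1  83.4] ang 9.9 corners [[420.70001220703125, 238.6999969482422], [435.0, 156.5], [580.9000244140625, 182.0], [566.5999755859375, 264.20001220703125]]
plate c [428.3 189.3] size [10.6 74.7] ang 11.5 corners [[415.6000061035156, 224.89999389648438], [430.5, 151.6999969482422], [440.8999938964844, 153.8000030517578], [426.1000061035156, 227.0]]
lever c [383.1 219.9] size [54.5  9.2] ang 19.0 corners [[355.79998779296875, 215.3000030517578], [358.79998779296875, 206.60000610351562], [410.3999938964844, 224.39999389648438], [407.3999938964844, 233.10000610351562]]
[117 124 120] [141 152 148] [62 84 61]
rack c [ 755.6 -192.8] size [22.  12.9] ang 5.7 corners [[744.0999755859375, -187.5], [745.2999877929688, -200.3000030517578], [767.2000122070312, -198.1999969482422], [766.0, -185.3000030517578]]
lever2 c [ 590.2 -155.9] size [10.9 56.9] ang 7.4 corners [[581.0999755859375, -128.39999389648438], [588.4000244140625, -184.8000030517578], [599.2000122070312, -183.39999389648438], [591.9000244140625, -127.0]]
drive-s c [451.3 -73.5] size [173.6 173.1] ang 4.0 corners [[358.6000061035156, 6.800000190734863], [370.70001220703125, -165.89999389648438], [543.9000244140625, -153.8000030517578], [531.7999877929688, 18.899999618530273]]
caddy-s c [500.6 213.2] size [149.1  92.8] ang 10.1 corners [[419.1000061035156, 245.89999389648438], [435.29998779296875, 154.5], [582.0999755859375, 180.5], [565.9000244140625, 271.8999938964844]]Traceback (most recent call last):
  File "<stdin>", line 15, in <module>
  File "h.py", line 23, in wrect
    c=max(cv2.findContours(q,0,1)[0],key=cv2.contourArea).reshape(-1,2)
      ~~~^^^^^^^^^^^^^^^^^^^^^^^^^^^^^^^^^^^^^^^^^^^^^^^^
ValueError: max() iterable argument is empty
```

```bash
cat >> h.py <<'E'
def plan(p,yaw,st=None):
    "slide and dr to put TCP at p, tool down, tool x axis at yaw (deg, world)"
    st=st or arm.read_state();Rc=R.from_quat(st["ee_rot"])
    y=np.radians(yaw);X=np.array([np.cos(y),np.sin(y),0]);Z=np.array([0,0,-1.])
    Rt=R.from_matrix(np.c_[X,np.cross(Z,X),Z])
    print("slide",Rc.inv().apply(np.array(p)-st["position"]).round(1).tolist(),"dr",np.degrees((Rc.inv()*Rt).as_rotvec()/8).round(2).tolist())
def show():
    s=arm.read_state();Rc=R.from_quat(s["ee_rot"]).as_matrix()
    print("t",round(s["clock"],2),"p",s["position"].round(1),"yawx",round(np.degrees(np.arctan2(Rc[1,0],Rc[0,0])),2),"tilt",Rc[:2,2].round(4),"F",s["contact_force"].round(1),"T",s["wrist_torque"].round(2),"w",round(s["gripper_width"],1),"g",round(s["grasp_force"],1),"j",np.degrees(s["joints"]).round(0))
E
python3 - <<'E'
from h import *
t=cv2.imread("pics/top0.png");s=cv2.imread("pics/side0.png")
m=masks(t)
for v in(130,150,170):
    w=(m["V"]>v)|((m["S"]>200)&(m["V"]>170))
    wrect("top",w,(326,203,68,66),15,"drive%d"%v)
rk=(m["S"]<45)&(m["V"]>100)&(m["V"]<165)
k=cv2.morphologyEx(rk.astype(np.uint8),cv2.MORPH_CLOSE,np.ones((5,5)))
q=np.zeros_like(k);q[84:180,316:425]=k[84:180,316:425]
cv2.imwrite("pics/rk.png",q*255)
G=cv2.cvtColor(t,cv2.COLOR_BGR2GRAY)
print("rack col profiles")
for u in (340,350,360,370): print(u,[(v,int(G[v,u])) for v in range(162,184)])
for v in (110,150): print(v,[(u,int(G[v,u])) for u in list(range(318,338))],[(u,int(G[v,u])) for u in range(406,424)])
# side drive
ms=masks(s);w=(ms["V"]>140)|((ms["S"]>190)&(ms["V"]>150)&(ms["V"]>170))
wrect("side",w,(283,208,62,45),15,"drive-s")
plan([455,-70,120],-207.1);show()
E
```

```text
drive130 c [455.5 -72.4] size [149.3 144.3] ang 88.7 corners [[381.6000061035156, -145.39999389648438], [525.9000244140625, -148.6999969482422], [529.4000244140625, 0.6000000238418579], [385.1000061035156, 3.9000000953674316]]
drive150 c [455.5 -70.2] size [ 69.8 100.5] ang 62.9 corners [[394.8999938964844, -78.30000305175781], [484.3999938964844, -124.0999984741211], [516.2000122070312, -62.0], [426.70001220703125, -16.200000762939453]]
drive170 c [455.2 -70.2] size [68.3 99. ] ang 62.9 corners [[395.6000061035156, -78.0], [483.70001220703125, -123.0999984741211], [514.7999877929688, -62.29999923706055], [426.79998779296875, -17.200000762939453]]
rack col profiles
340 [(162, 151), (163, 152), (164, 152), (165, 152), (166, 153), (167, 152), (168, 154), (169, 152), (170, 154), (171, 153), (172, 143), (173, 110), (174, 75), (175, 64), (176, 64), (177, 61), (178, 63), (179, 78), (180, 89), (181, 96), (182, 94), (183, 94)]
350 [(162, 151), (163, 153), (164, 151), (165, 152), (166, 154), (167, 155), (168, 156), (169, 155), (170, 150), (171, 125), (172, 77), (173, 58), (174, 68), (175, 63)
[... 1227 characters left out ...]
 153), (334, 153), (335, 150), (336, 150), (337, 153)] [(406, 149), (407, 150), (408, 149), (409, 150), (410, 152), (411, 150), (412, 150), (413, 151), (414, 151), (415, 154), (416, 156), (417, 151), (418, 97), (419, 56), (420, 53), (421, 53), (422, 64), (423, 83)]
drive-s c [456.2 -65.6] size [ 84.6 102.1] ang 62.2 corners [[391.3999938964844, -79.30000305175781], [481.70001220703125, -126.9000015258789], [521.0999755859375, -51.900001525878906], [430.79998779296875, -4.400000095367432]]
slide [-384.1, 370.7, 111.0] dr [0.01, -0.01, 6.47]
t 0.1 p [ 260.8 -567.4  230.3] yawx -155.33 tilt [-0.0009  0.0018] F [-0.5  0.6 -0. ] T [ 0.04 -0.01  0.  ] w 85.1 g 0.0 j [-51.  22.   0.  -0. -68. -15.]
```

step_arm(
  motion=[
    {"slide":[-48,46,0],"dr":[0,0,0.8],"jaw":85},
    {"slide":[-96,92,0],"dr":[0,0,1.6],"jaw":85},
    {"slide":[-144,139,20],"dr":[0,0,2.4],"jaw":85},
    {"slide":[-192,185,40],"dr":[0,0,3.2],"jaw":85},
    {"slide":[-240,231,60],"dr":[0,0,4],"jaw":85},
    {"slide":[-288,278,80],"dr":[0,0,4.8],"jaw":85},
    {"slide":[-336,324,95],"dr":[0,0,5.6],"jaw":85},
    {"slide":[-384,371,111],"dr":[0,0,6.47],"jaw":85},
  ],
)

```text
clock: 1.1
position: [438.2, -112.8, 131.4]
ee_rot: [0.236, 0.972, -0.0, 0.0]
contact_force: [1.0, 0.2, -0.0]
gripper_width: 85.1
grasp_force: 0.0
```

```bash
python3 - <<'E'
from h import *
show();plan([455.3,-70.2,60],-207.1)
f=[onz("top",u,v,44)[:2] for u,v in((340,173.1),(350,171.4),(360,169.8),(370,168.4))]
l=[onz("top",u,v,44)[:2] for u,v in((322.6,110),(329.6,150))];r=[onz("top",u,v,44)[:2] for u,v in((410.8,110),(417.8,150))]
for x in(f,l,r): x=np.array(x);d=x[-1]-x[0];print(x.round(1).tolist(),np.degrees(np.arctan2(d[1],d[0])).round(2))
E
```

```text
t 1.1 p [ 438.2 -112.8  131.4] yawx 152.7 tilt [ 0.0001 -0.    ] F [ 1.   0.2 -0. ] T [ 0.   -0.14 -0.03] w 85.1 g 0.0 j [   6.   11.  -31.    0.  -47. -124.]
slide [4.3, 45.7, 71.4] dr [0.0, 0.0, -0.02]
[[590.0, -30.7], [593.3, -52.6], [596.3, -74.4], [599.0, -96.3]] -82.19
[[731.1, 3.8], [641.5, -9.4]] -171.65
[[727.4, -190.3], [637.6, -202.2]] -172.45
```

step_arm(
  motion=[
    {"slide":[0,0,20],"dr":[0,0,0],"jaw":85},
    {"slide":[0,0,40],"dr":[0,0,0],"jaw":85},
    {"slide":[0,0,60],"dr":[0,0,0],"jaw":85},
    {"slide":[0,0,60],"dr":[0,0,0],"jaw":85},
    {"slide":[0,0,60],"dr":[0,0,0],"jaw":85},
    {"slide":[0,0,60],"dr":[0,0,0],"jaw":85},
    {"slide":[0,0,60],"dr":[0,0,0],"jaw":85},
    {"slide":[0,0,60],"dr":[0,0,0],"jaw":85},
  ],
)

```text
clock: 2.1
position: [438.1, -114.7, 72.2]
ee_rot: [0.234, 0.972, 0.0, 0.0]
contact_force: [-0.7, 0.5, -1.0]
gripper_width: 84.8
grasp_force: 0.0
```

```bash
python3 - <<'E'
from h import *
show();plan([455.3,-70.2,2],-207.1)
a=grab("side","side1");cv2.imwrite("pics/c1.png",cv2.resize(a[150:290,230:400],(765,630))[:600])
E
```

```text
t 2.1 p [ 438.1 -114.7   72.2] yawx 152.92 tilt [0.0008 0.0001] F [-0.7  0.5 -1. ] T [-0.03 -0.   -0.01] w 84.8 g 0.0 j [   6.   17.  -35.    0.  -38. -123.]
slide [5.0, 47.5, 70.2] dr [0.0, 0.0, 0.0]
```

View pics/c1.png

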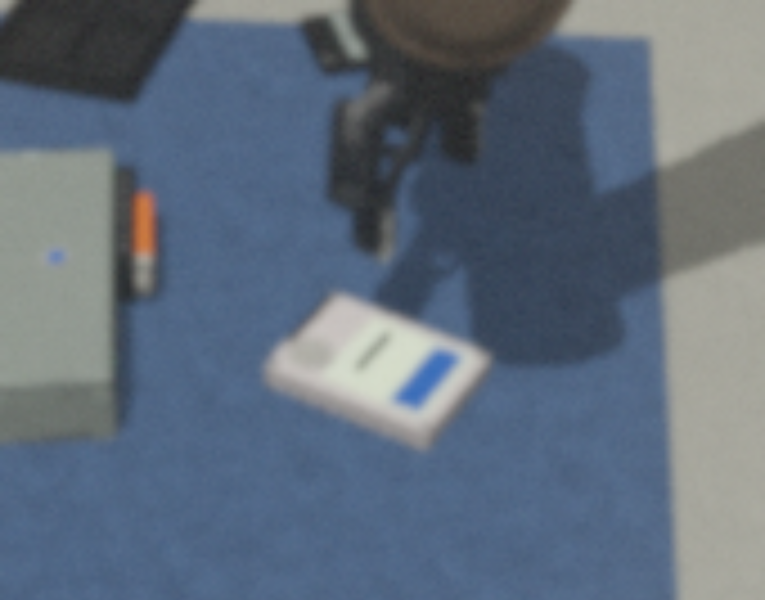

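The picture shows the gripper still to the far side of the untouched drive. Next I slide over it and go down.

step_arm(
  motion=[
    {"slide":[2,20,0],"dr":[0,0,0],"jaw":85},
    {"slide":[4,40,0],"dr":[0,0,0],"jaw":85},
    {"slide":[5,47.5,0],"dr":[0,0,0],"jaw":85},
    {"slide":[5,47.5,0],"dr":[0,0,0],"jaw":85},
    {"slide":[5,47.5,15],"dr":[0,0,0],"jaw":85},
    {"slide":[5,47.5,30],"dr":[0,0,0],"jaw":85},
    {"slide":[5,47.5,40],"dr":[0,0,0],"jaw":85},
    {"slide":[5,47.5,40],"dr":[0,0,0],"jaw":85},
  ],
)

```text
clock: 3.15
position: [454.4, -70.6, 31.3]
ee_rot: [0.234, 0.972, -0.0, -0.001]
contact_force: [0.4, -0.4, 0.3]
gripper_width: 85.1
grasp_force: 0.0
```

```bash
python3 - <<'E'
from h import *
show();plan([455.3,-70.2,1],-207.1)
E
```

```text
t 3.15 p [454.4 -70.6  31.3] yawx 152.89 tilt [-0.0019 -0.0004] F [ 0.4 -0.4  0.3] T [-0.02 -0.01  0.06] w 85.1 g 0.0 j [  12.   22.  -36.   -0.  -32. -129.]
slide [-0.7, 0.8, 30.3] dr [-0.01, -0.01, -0.0]
```

step_arm(
  motion=[
    {"slide":[-0.7,0.8,10],"dr":[0,0,0],"jaw":85},
    {"slide":[-0.7,0.8,20],"dr":[0,0,0],"jaw":85},
    {"slide":[-0.7,0.8,26],"dr":[0,0,0],"jaw":85},
    {"slide":[-0.7,0.8,30],"dr":[0,0,0],"jaw":85},
    {"slide":[-0.7,0.8,30],"dr":[0,0,0],"jaw":85},
    {"slide":[-0.7,0.8,30],"dr":[0,0,0],"jaw":60},
    {"slide":[-0.7,0.8,30],"dr":[0,0,0],"jaw":60},
    {"slide":[-0.7,0.8,30],"dr":[0,0,0],"jaw":60},
  ],
)

```text
clock: 4.15
position: [456.2, -69.7, 2.8]
ee_rot: [0.234, 0.972, 0.0, 0.0]
contact_force: [-1.8, 0.2, 6.5]
gripper_width: 66.5
grasp_force: 65.5
```

```bash
python3 - <<'E'
from h import *
show()
E
```

```text
t 4.15 p [456.2 -69.7   2.8] yawx 152.94 tilt [ 0.0007 -0.    ] F [-1.8  0.2  6.5] T [ 0.03  0.56 -0.01] w 66.5 g 65.5 j [  12.   25.  -38.    0.  -28. -129.]
```

step_arm(
  motion=[
    {"slide":[0,0,-10],"dr":[0,0,0],"jaw":60},
    {"slide":[0,0,-25],"dr":[0,0,0],"jaw":60},
    {"slide":[0,0,-45],"dr":[0,0,0],"jaw":60},
    {"slide":[0,0,-60],"dr":[0,0,0],"jaw":60},
    {"slide":[0,0,-70],"dr":[0,0,0],"jaw":60},
    {"slide":[0,0,-70],"dr":[0,0,0],"jaw":60},
    {"slide":[0,0,-70],"dr":[0,0,0],"jaw":60},
    {"slide":[0,0,-70],"dr":[0,0,0],"jaw":60},
  ],
)

```text
clock: 5.15
position: [455.6, -69.8, 71.2]
ee_rot: [0.234, 0.972, -0.0, -0.001]
contact_force: [0.0, -0.7, -1.5]
gripper_width: 66.7
grasp_force: 68.0
```

```bash
python3 - <<'E'
from h import *
show();plan([515.7,212.5,72],-170)
for h in("side",):
    a=grab(h,h+"2");cv2.imwrite("pics/c2.png",cv2.resize(a[150:290,230:400],(765,630))[:600])
E
```

```text
t 5.15 p [455.6 -69.8  71.2] yawx 152.91 tilt [-0.0015 -0.0002] F [ 0.  -0.7 -1.5] T [ 0.04 -0.   -0.01] w 66.7 g 68.0 j [  12.   18.  -34.   -0.  -39. -129.]
slide [75.0, 278.7, -0.9] dr [-0.0, -0.01, -4.64]
```

View pics/c2.png

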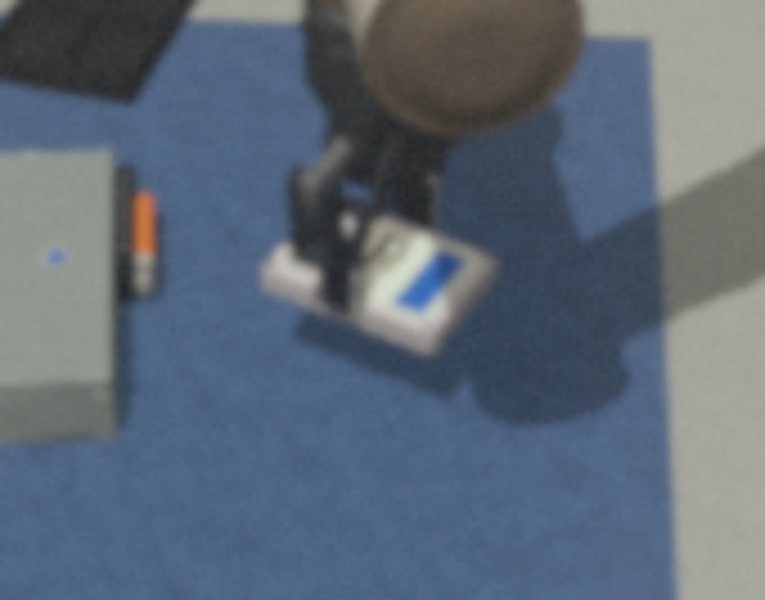

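The drive is off the desk and level in the grip, held near its middle at crop pixel (345,290). Next I carry it over the caddy, then refine the caddy's pose from the first pictures.

step_arm(
  motion=[
    {"slide":[12,45,0],"dr":[0,0,-0.7],"jaw":60},
    {"slide":[25,93,0],"dr":[0,0,-1.5],"jaw":60},
    {"slide":[37,140,0],"dr":[0,0,-2.3],"jaw":60},
    {"slide":[50,186,0],"dr":[0,0,-3.1],"jaw":60},
    {"slide":[62,233,0],"dr":[0,0,-3.9],"jaw":60},
    {"slide":[75,279,0],"dr":[0,0,-4.64],"jaw":60},
    {"slide":[75,279,0],"dr":[0,0,-4.64],"jaw":60},
    {"slide":[75,279,0],"dr":[0,0,-4.64],"jaw":60},
  ],
)

```text
clock: 6.2
position: [515.5, 212.4, 71.0]
ee_rot: [-0.087, 0.996, -0.001, -0.001]
contact_force: [-0.1, -0.9, -2.9]
gripper_width: 66.5
grasp_force: 68.0
```

```bash
python3 - <<'E'
from h import *
show();plan([515.7,212.5,72],-170)
t=cv2.imread("pics/top0.png");G=cv2.cvtColor(t,cv2.COLOR_BGR2GRAY).astype(float)
a=np.radians(10);X=np.array([np.cos(a),np.sin(a)]);Y=np.array([-X[1],X[0]]);O=np.array([433,198.])
def prof(x0,y0,dx,dy,z,n):
    P=[proj("top",[*(O+X*(x0+dx*i)+Y*(y0+dy*i)),z]) for i in range(n)]
    m=np.array(P,np.float32);return cv2.remap(G.astype(np.float32),m[:,0].reshape(1,-1),m[:,1].reshape(1,-1),1)[0]
def avg(ps): return np.mean(ps,0).astype(int).tolist()
print("tail tabs z12, x from 125 step1.5",avg([prof(125,y,1.5,0,12,20) for y in(-32,-28,28,32)]))
print("tail mid z2",avg([prof(125,y,1.5,0,2,20) for y in(-8,-4,0,4,8)]))
print("plate x -25.. z30",avg([prof(-25,y,1.5,0,30,24) for y in(-30,-20,-10,0,10,20)]))
for x0 in((20,24,115,120,125),(70,80,90)):
  z=12 if x0[0]==20 else 2
  print(x0,"left +y 30..",avg([prof(x,30,0,1,z,20) for x in x0]));print("right -30..",avg([prof(x,-30,0,-1,z,20) for x in x0]))
print("plate y+ 30",avg([prof(x,32,0,1,30,20) for x in(-9,-6,-3)]),"y-",avg([prof(x,-32,0,-1,30,20) for x in(-9,-6,-3)]))
E
```

```text
t 6.2 p [515.5 212.4  71. ] yawx -169.98 tilt [-0.002  -0.0013] F [-0.1 -0.9 -2.9] T [-0.04  0.02 -0.02] w 66.5 g 68.0 j [  39.   25.  -21.   -0.  -44. -119.]
slide [-0.2, 0.1, -1.0] dr [-0.01, -0.02, 0.0]
tail tabs z12, x from 125 step1.5 [167, 168, 168, 167, 164, 155, 142, 131, 136, 149, 152, 141, 119, 101, 93, 92, 93, 94, 96, 96]
tail mid z2 [181, 181, 181, 181, 181, 181, 181, 181, 182, 181, 176, 161, 138, 111, 95, 91, 92, 94, 96, 96]
plate x -25.. z30 [90, 90, 90, 90, 85, 76, 66, 60, 54, 44, 40, 46, 60, 73, 79, 76, 78, 94, 131, 159, 176, 180, 180, 180]
(20, 24, 115, 120, 125) left +y 30.. [164, 152, 138, 126, 117, 111, 108, 108, 113, 118, 122, 121, 115, 107, 100, 95, 93, 93, 93, 93]
right -30.. [180, 179, 179, 179, 177, 173, 166, 156, 144, 127, 109, 91, 75, 65, 61, 60, 65, 71, 78, 85]
(70, 80, 90) left +y 30.. [184, 184, 183, 184, 184, 183, 182, 177, 167, 154, 134, 115, 104, 95, 93, 94, 95, 95, 95, 95]
right -30.. [180, 180, 180, 181, 182, 180, 174, 163, 145, 127, 113, 101, 96, 95, 95, 96, 97, 97, 98, 98]
plate y+ 30 [90, 87, 81, 75, 72, 65, 62, 62, 61, 64, 68, 73, 81, 87, 92, 94, 93, 93, 95, 96] y- [66, 54, 47, 44, 44, 45, 44, 43, 41, 36, 31, 30, 32, 40, 51, 58, 64, 69, 71, 72]
```

```bash
python3 - <<'E'
from h import *
a=grab("side","side3");b=grab("top","top3")
f=lambda im,x,y:cv2.resize(im[y:y+120,x:x+80],(400,600),interpolation=cv2.INTER_CUBIC)
print(proj("side",[515.5,212.4,75]),proj("top",[515.5,212.4,75]))
cv2.imwrite("pics/c3.png",np.hstack([cv2.resize(a[240:360,235:355],(400,400)),cv2.resize(b[170:290,180:300],(400,400))]))
E
```

```text
[274.55027185 304.03444211] [225.77418467 207.85335652]
```

View pics/c3.png

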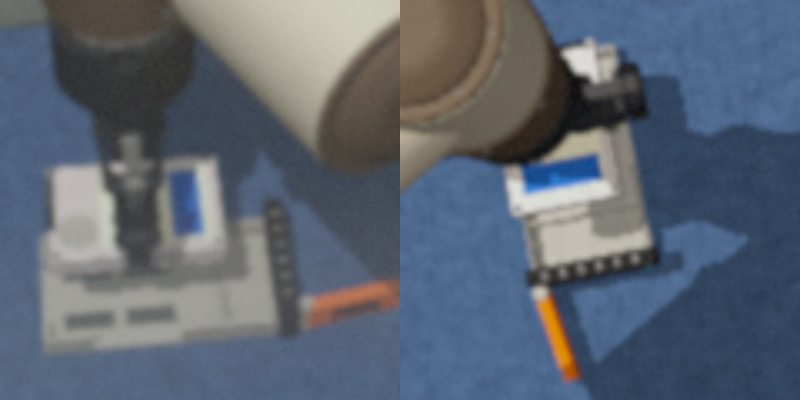

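Side crop: drive held level above the caddy, label up, blue band toward the front plate. Top crop: the drive's near corners are at crop pixels (512,214) and (617,196), that is full-frame (213.6,234.2) and (245.1,228.8). I'll use them as a check on calibration and grip.

```bash
python3 - <<'E'
from h import *
b=cv2.imread("pics/top3.png")
for c in((213.6,234.2),(245.1,228.8)): print(onz("top",*c,83.2).round(1))
m=masks(b);w=(m["H"]>100)&(m["H"]<125)&(m["S"]>200)&(m["V"]>170)
wrect("top",w,(205,205,50,35),83.2,"band3")
t=cv2.imread("pics/top0.png");m=masks(t);w=(m["H"]>100)&(m["H"]<125)&(m["S"]>200)&(m["V"]>170)
wrect("top",w,(330,225,50,40),15,"band0")
G=cv2.cvtColor(b,cv2.COLOR_BGR2GRAY).astype(np.float32)
a=np.radians(10);X=np.array([np.cos(a),np.sin(a)]);Y=np.array([-X[1],X[0]]);O=np.array([515.5,212.4])
for y in (-24,-12,0,12,24):
    P=np.array([proj("top",[*(O+X*(-62+i)+Y*y),83.2]) for i in range(24)],np.float32)
    print(y,cv2.remap(G,P[:,:1].T.copy(),P[:,1:].T.copy(),1)[0].astype(int).tolist())
E
```

```text
[460.1 236.7  83.2]
[469.9 171.2  83.2]
band3 c [482.7 204.5] size [16.6  4.2] ang 88.7 corners [[480.3999938964844, 196.1999969482422], [484.6000061035156, 196.1999969482422], [484.8999938964844, 212.8000030517578], [480.79998779296875, 212.89999389648438]]
band0 c [428.7 -57.3] size [41.5  9.9] ang 62.1 corners [[414.6000061035156, -73.30000305175781], [423.29998779296875, -77.9000015258789], [442.70001220703125, -41.29999923706055], [434.0, -36.599998474121094]]
-24 [129, 127, 125, 123, 124, 125, 126, 127, 126, 125, 142, 161, 180, 199, 209, 215, 218, 219, 219, 219, 214, 202, 188, 163]
-12 [166, 157, 144, 131, 140, 150, 158, 165, 164, 161, 167, 177, 189, 203, 212, 216, 218, 217, 215, 215, 214, 206, 196, 175]
0 [174, 164, 162, 164, 173, 184, 189, 188, 184, 175, 172, 180, 189, 202, 214, 217, 219, 220, 220, 220, 219, 210, 198, 178]
12 [179, 169, 165, 166, 172, 182, 188, 186, 183, 174, 167, 177, 188, 200, 213, 216, 218, 218, 217, 216, 214, 207, 198, 181]
24 [109, 111, 117, 131, 139, 136, 132, 120, 108, 115, 123, 151, 181, 199, 213, 219, 220, 220, 220, 220, 219, 216, 207, 198]
```

step_arm(
  motion=[
    {"slide":[-1.5,0.6,4],"dr":[0,0,0],"jaw":60},
    {"slide":[-3.5,0.6,15],"dr":[0,0,0],"jaw":60},
    {"slide":[-3.5,0.6,28],"dr":[0,0,0],"jaw":60},
    {"slide":[-3.5,0.6,40],"dr":[0,0,0],"jaw":60},
    {"slide":[-3.5,0.6,48],"dr":[0,0,0],"jaw":60},
    {"slide":[-3.5,0.6,53],"dr":[0,0,0],"jaw":60},
    {"slide":[-3.5,0.6,54],"dr":[0,0,0],"jaw":60},
    {"slide":[-3.5,0.6,54],"dr":[0,0,0],"jaw":60},
  ],
)

```text
clock: 7.3
position: [519.9, 214.2, 18.1]
ee_rot: [-0.088, 0.996, 0.0, 0.0]
contact_force: [-0.5, -0.3, -2.4]
gripper_width: 66.5
grasp_force: 68.0
```

```bash
python3 - <<'E'
from h import *
show();plan([518.8,213.6,5],-170)
E
```

```text
t 7.3 p [519.9 214.2  18.1] yawx -169.95 tilt [0.0005 0.0003] F [-0.5 -0.3 -2.4] T [-0.02  0.04  0.04] w 66.5 g 68.0 j [  39.   30.  -23.    0.  -38. -119.]
slide [1.1, -0.4, 13.1] dr [0.0, 0.0, 0.01]
```

step_arm(
  motion=[
    {"slide":[0.5,-0.3,2],"dr":[0,0,0],"jaw":60},
    {"slide":[0.5,-0.3,4],"dr":[0,0,0],"jaw":60},
    {"slide":[0.5,-0.3,6],"dr":[0,0,0],"jaw":60},
    {"slide":[0.5,-0.3,8],"dr":[0,0,0],"jaw":60},
    {"slide":[0.5,-0.3,10],"dr":[0,0,0],"jaw":60},
    {"slide":[0.5,-0.3,11],"dr":[0,0,0],"jaw":60},
    {"slide":[0.5,-0.3,12],"dr":[0,0,0],"jaw":60},
    {"slide":[0.5,-0.3,12],"dr":[0,0,0],"jaw":60},
  ],
)

```text
clock: 8.3
position: [519.2, 213.6, 5.8]
ee_rot: [-0.087, 0.996, -0.0, -0.0]
contact_force: [0.3, 0.2, -1.6]
gripper_width: 66.5
grasp_force: 68.0
```

```bash
python3 - <<'E'
from h import *
show()
a=grab("side","side4");cv2.imwrite("pics/c4.png",cv2.resize(a[280:370,235:355],(800,600),interpolation=cv2.INTER_CUBIC))
E
```

```text
t 8.3 p [519.2 213.6   5.8] yawx -169.96 tilt [-0.0002 -0.0001] F [ 0.3  0.2 -1.6] T [ 0.06  0.01 -0.03] w 66.5 g 68.0 j [  39.   31.  -23.   -0.  -36. -119.]
```

View pics/c4.png

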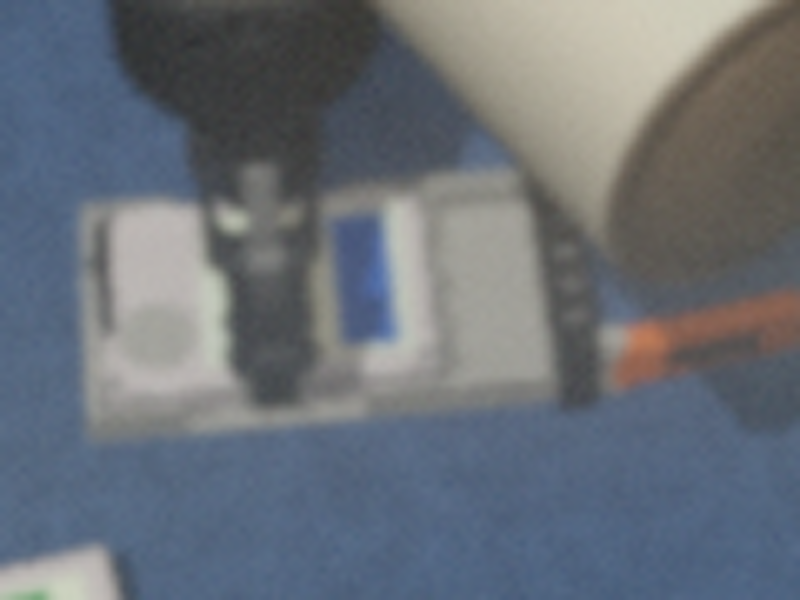

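The drive is down between the rails, with its connector end against the tail tabs at (100,270) and its band end just behind the strip at (440,290). The weight is still on the gripper, so I lower a little more and then release.

step_arm(
  motion=[
    {"slide":[0,0,0.5],"dr":[0,0,0],"jaw":60},
    {"slide":[0,0,1],"dr":[0,0,0],"jaw":60},
    {"slide":[0,0,1.5],"dr":[0,0,0],"jaw":60},
    {"slide":[0,0,1.5],"dr":[0,0,0],"jaw":60},
    {"slide":[0,0,1.5],"dr":[0,0,0],"jaw":60},
    {"slide":[0,0,1.5],"dr":[0,0,0],"jaw":60},
    {"slide":[0,0,1.5],"dr":[0,0,0],"jaw":60},
    {"slide":[0,0,1.5],"dr":[0,0,0],"jaw":60},
  ],
)

```text
clock: 9.35
position: [519.2, 213.7, 4.9]
ee_rot: [-0.088, 0.996, 0.0, 0.0]
contact_force: [-2.6, -1.6, 5.3]
gripper_width: 66.7
grasp_force: 68.8
```

```bash
python3 - <<'E'
from h import *
show()
E
```

```text
t 9.35 p [519.2 213.7   4.9] yawx -169.95 tilt [0.0002 0.0001] F [-2.6 -1.6  5.3] T [-0.12  0.7   0.02] w 66.7 g 68.8 j [  39.   31.  -23.    0.  -36. -119.]
```

Contact at TCP height 4.9 mm matches the predicted seat of 4.8 mm, so I release and rise.

step_arm(
  motion=[
    {"slide":[0,0,0],"dr":[0,0,0],"jaw":84},
    {"slide":[0,0,0],"dr":[0,0,0],"jaw":84},
    {"slide":[0,0,0],"dr":[0,0,0],"jaw":84},
    {"slide":[0,0,-10],"dr":[0,0,0],"jaw":84},
    {"slide":[0,0,-30],"dr":[0,0,0],"jaw":84},
    {"slide":[0,0,-60],"dr":[0,0,0],"jaw":84},
    {"slide":[0,0,-95],"dr":[0,0,0],"jaw":84},
    {"slide":[0,0,-95],"dr":[0,0,0],"jaw":84},
  ],
)

```text
clock: 10.35
position: [521.1, 215.0, 103.2]
ee_rot: [-0.088, 0.996, 0.002, 0.003]
contact_force: [0.3, 0.6, -1.0]
gripper_width: 84.0
grasp_force: 0.0
```

```bash
python3 - <<'E'
from h import *
show();a=np.radians(10);plan([435.5-6*np.cos(a),199.2-6*np.sin(a),100],-80)
b=grab("top","top5");a=grab("side","side5")
cv2.imwrite("pics/c5.png",np.hstack([cv2.resize(a[270:370,235:335],(400,400)),cv2.resize(b[170:290,180:300],(400,400))]))
E
```

```text
t 10.35 p [521.1 215.  103.2] yawx -169.92 tilt [0.0066 0.0044] F [ 0.3  0.6 -1. ] T [-0.02  0.02  0.  ] w 84.0 g 0.0 j [  39.   23.  -18.    0.  -48. -119.]
slide [93.1, -0.5, 2.5] dr [-0.02, 0.06, -11.24]
```

View pics/c5.png

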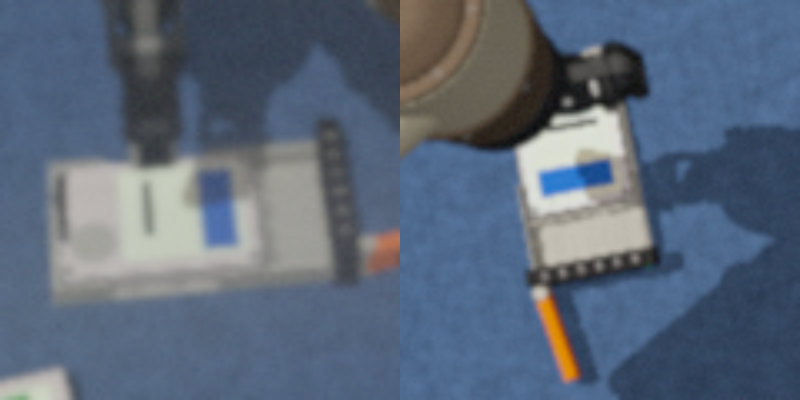

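The side crop shows the drive seated between the rails, label up, with the connector end at the tail (62,205) and the band at (218,205). The top crop agrees, with the plate at (595,265) and the lever still open at (557,335). Next I move over the front plate, turning 90° for the pinch.

step_arm(
  motion=[
    {"slide":[14,0,0],"dr":[0,0.01,-1.3],"jaw":40},
    {"slide":[28,0,0],"dr":[0,0.02,-2.6],"jaw":30},
    {"slide":[42,0,0],"dr":[0,0.03,-3.9],"jaw":30},
    {"slide":[56,0,0],"dr":[0,0.04,-5.2],"jaw":30},
    {"slide":[70,0,0],"dr":[0,0.05,-6.5],"jaw":30},
    {"slide":[84,-0.5,0],"dr":[0,0.05,-7.8],"jaw":30},
    {"slide":[93,-0.5,0],"dr":[0,0.05,-9.1],"jaw":30},
    {"slide":[93,-0.5,0],"dr":[0,0.05,-10.4],"jaw":30},
  ],
)

```text
clock: 11.45
position: [426.4, 196.1, 98.4]
ee_rot: [0.729, -0.685, 0.0, 0.005]
contact_force: [0.5, -0.0, 0.1]
gripper_width: 30.0
grasp_force: 0.0
```

```bash
python3 - <<'E'
from h import *
show();a=np.radians(10);plan([435.5-6*np.cos(a),199.2-6*np.sin(a),60],-80)
b=grab("top","top6");G=cv2.cvtColor(b,cv2.COLOR_BGR2GRAY).astype(np.float32)
E
```

```text
t 11.45 p [426.4 196.1  98.4] yawx -86.4 tilt [-0.0062 -0.0068] F [ 0.5 -0.   0.1] T [0.08 0.02 0.  ] w 30.0 g 0.0 j [ 45.  16. -31.   0. -44. -41.]
slide [-2.1, -3.6, 38.4] dr [0.05, -0.04, -0.8]
```

step_arm(
  motion=[
    {"slide":[-2,-3.6,0],"dr":[0.05,-0.04,-0.8],"jaw":30},
    {"slide":[-2,-3.6,10],"dr":[0.05,-0.04,-0.8],"jaw":30},
    {"slide":[-2,-3.6,25],"dr":[0.05,-0.04,-0.8],"jaw":30},
    {"slide":[-2,-3.6,40],"dr":[0.05,-0.04,-0.8],"jaw":30},
    {"slide":[-2,-3.6,50],"dr":[0.05,-0.04,-0.8],"jaw":30},
    {"slide":[-2,-3.6,55],"dr":[0.05,-0.04,-0.8],"jaw":30},
    {"slide":[-2,-3.6,55],"dr":[0.05,-0.04,-0.8],"jaw":30},
    {"slide":[-2,-3.6,55],"dr":[0.05,-0.04,-0.8],"jaw":30},
  ],
)

```text
clock: 12.5
position: [431.2, 199.1, 44.7]
ee_rot: [0.764, -0.645, 0.001, -0.002]
contact_force: [0.0, 0.0, -0.4]
gripper_width: 30.2
grasp_force: 0.0
```

```bash
python3 - <<'E'
from h import *
show();a=np.radians(10);plan([435.5-6*np.cos(a),199.2-6*np.sin(a),6],-80)
a=grab("side","side7")
cv2.imwrite("pics/c7.png",cv2.resize(a[270:370,245:365],(720,600),interpolation=cv2.INTER_CUBIC))
E
```

```text
t 12.5 p [431.2 199.1  44.7] yawx -80.37 tilt [0.003  0.0019] F [ 0.   0.  -0.4] T [0.05 0.   0.03] w 30.2 g 0.0 j [ 44.  21. -34.   0. -35. -35.]
slide [0.7, 1.9, 38.7] dr [-0.02, 0.01, -0.05]
```

View pics/c7.png

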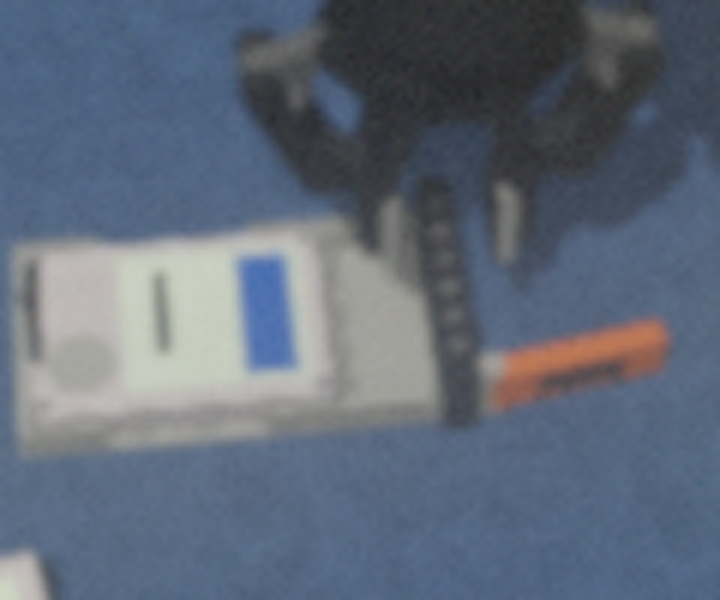

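The open fingers straddle the black plate, with the pads at crop (390,230) and (505,225) and the plate at (440,300). The drive is still seated. I go down and pinch.

step_arm(
  motion=[
    {"slide":[0.5,1.3,10],"dr":[0,0,-0.05],"jaw":30},
    {"slide":[0.5,1.3,22],"dr":[0,0,-0.05],"jaw":30},
    {"slide":[0.5,1.3,32],"dr":[0,0,-0.05],"jaw":30},
    {"slide":[0.5,1.3,37],"dr":[0,0,-0.05],"jaw":30},
    {"slide":[0.5,1.3,37],"dr":[0,0,-0.05],"jaw":30},
    {"slide":[0.5,1.3,37],"dr":[0,0,-0.05],"jaw":6},
    {"slide":[0.5,1.3,37],"dr":[0,0,-0.05],"jaw":6},
    {"slide":[0.5,1.3,37],"dr":[0,0,-0.05],"jaw":6},
  ],
)

```text
clock: 13.55
position: [430.0, 198.4, 7.6]
ee_rot: [0.766, -0.642, 0.001, -0.002]
contact_force: [0.6, -0.4, 1.8]
gripper_width: 10.6
grasp_force: 59.8
```

```bash
python3 - <<'E'
from h import *
show()
E
```

```text
t 13.55 p [430.  198.4   7.6] yawx -79.95 tilt [0.0029 0.0018] F [ 0.6 -0.4  1.8] T [-0.02  0.11 -0.  ] w 10.6 g 59.8 j [ 45.  25. -36.   0. -29. -35.]
```

step_arm(
  motion=[
    {"slide":[0,0,-4],"dr":[0,0,0],"jaw":6},
    {"slide":[0,0,-9],"dr":[0,0,0],"jaw":6},
    {"slide":[0,0,-15],"dr":[0,0,0],"jaw":6},
    {"slide":[0,5,-20],"dr":[0,0,0],"jaw":6},
    {"slide":[0,15,-20],"dr":[0,0,0],"jaw":6},
    {"slide":[0,25,-20],"dr":[0,0,0],"jaw":6},
    {"slide":[0,25,-20],"dr":[0,0,0],"jaw":6},
    {"slide":[0,25,-20],"dr":[0,0,0],"jaw":6},
  ],
)

```text
clock: 14.55
position: [405.3, 194.1, 27.3]
ee_rot: [0.766, -0.642, 0.001, -0.001]
contact_force: [0.1, 0.4, -3.2]
gripper_width: 11.1
grasp_force: 59.2
```

```bash
cat > meas.py <<'E'
from h import *
# caddy orange lever + tail in side view: pan tail lower edge height
E
python3 - <<'E'
from h import *
show();plan([415,-88.9,28],-82.2)
a=grab("side","side8")
cv2.imwrite("pics/c8.png",cv2.resize(a[260:380,235:375],(700,600),interpolation=cv2.INTER_CUBIC))
E
```

```text
t 14.55 p [405.3 194.1  27.3] yawx -79.92 tilt [0.0028 0.0016] F [ 0.1  0.4 -3.2] T [0.01 0.22 0.  ] w 11.1 g 59.2 j [ 46.  21. -38.   0. -31. -36.]
slide [280.3, 40.0, -1.1] dr [-0.02, 0.01, 0.28]
```

View pics/c8.png

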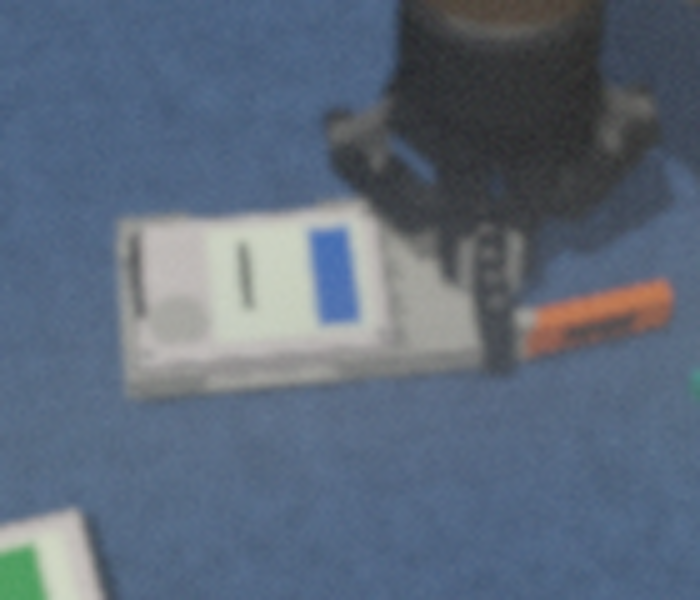

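The crop shows the loaded caddy lifted, with the drive still seated. The tail's lower near corner is at crop (128,398), full-frame (260.6,339.6). The plate's lower near corner is at full-frame (334.4,334.4). I'll check the sag from these.

```bash
python3 - <<'E'
from h import *
a=np.radians(10);X=np.array([np.cos(a),np.sin(a)]);Y=np.array([-X[1],X[0]])
def caddy(O,z0,n):
    for lx,ly,nm in((140,38.5,"tail"),(-6,43,"plate")):
        for z in(z0-6,z0-3,z0): print(n,nm,z,proj("side",[*(O+X*lx+Y*ly),z]).round(1))
caddy(np.array([411.2,195.1]),19.7,"lifted")
caddy(np.array([435.9,199.4]),0,"desk")
# subpixel edges: column profiles of lower side edge, side7(desk) and side8
for n,us in(("side7",(255,270,290,310)),("side8",(263,275,290,305,320))):
    G=cv2.cvtColor(cv2.imread(f"pics/{n}.png"),cv2.COLOR_BGR2GRAY)
    for u in us: print(n,u,[int(x) for x in G[325:350,u]])
E
```

```text
lifted tail 13.7 [259.8 340.8]
lifted tail 16.7 [259.7 339.9]
lifted tail 19.7 [259.6 339. ]
lifted plate 13.7 [333.8 336. ]
lifted plate 16.7 [333.9 335.1]
lifted plate 19.7 [333.9 334.2]
desk tail -6 [247.9 347.6]
desk tail -3 [247.7 346.7]
desk tail 0 [247.6 345.9]
desk plate -6 [321.  342.9]
desk plate -3 [321.1 342. ]
desk plate 0 [321.1 341.2]
side7 255 [183, 177, 170, 168, 165, 165, 165, 164, 165, 169, 178, 185, 184, 182, 168, 154, 145, 141, 130, 128, 121, 108, 104, 106, 108]
side7 270 [182, 184, 187, 192, 198, 201, 202, 202, 201, 197, 191, 185, 178, 158, 148, 145, 146, 152, 149, 131, 114, 105, 110, 108, 108]
side7 290 [110, 108, 112, 111, 111, 120, 150, 179, 187, 183, 175, 159, 147, 145, 136, 132, 131, 123, 113, 104, 108, 104, 104, 105, 105]
side7 310 [161, 161, 161, 161, 164, 162, 161, 158, 160, 158, 160, 155, 137, 123, 124, 120, 108, 105, 101, 102, 102, 103, 104, 104, 99]
side8 263 [173, 176, 179, 178, 171, 163, 163, 166, 157, 149, 145, 134, 127, 120, 115, 106, 102, 105, 106, 106, 108, 106, 109, 103, 105]
side8 275 [169, 168, 175, 182, 186, 186, 183, 162, 150, 143, 134, 132, 127, 116, 101, 106, 105, 106, 108, 104, 107, 107, 106, 108, 105]
side8 290 [203, 199, 193, 185, 180, 165, 152, 144, 142, 150, 154, 142, 114, 107, 105, 104, 106, 111, 108, 107, 107, 106, 108, 107, 106]
side8 305 [181, 187, 184, 177, 162, 149, 145, 135, 125, 124, 117, 103, 106, 108, 106, 105, 107, 105, 108, 106, 109, 108, 107, 107, 106]
side8 320 [160, 159, 158, 159, 156, 141, 131, 129, 123, 111, 102, 105, 108, 106, 107, 105, 106, 106, 103, 105, 102, 104, 105, 106, 104]
```

step_arm(
  motion=[
    {"slide":[20,3,0],"dr":[0,0,0],"jaw":6},
    {"slide":[60,8,0],"dr":[0,0,0],"jaw":6},
    {"slide":[105,15,0],"dr":[0,0,0.1],"jaw":6},
    {"slide":[150,21,0],"dr":[0,0,0.15],"jaw":6},
    {"slide":[195,28,0],"dr":[0,0,0.2],"jaw":6},
    {"slide":[240,34,0],"dr":[0,0,0.28],"jaw":6},
    {"slide":[270,38,0],"dr":[0,0,0.28],"jaw":6},
    {"slide":[280,40,0],"dr":[0,0,0.28],"jaw":6},
  ],
)

```text
clock: 15.6
position: [413.8, -91.0, 26.7]
ee_rot: [0.752, -0.659, 0.0, -0.001]
contact_force: [0.2, 0.3, -2.4]
gripper_width: 10.9
grasp_force: 59.2
```

```bash
python3 - <<'E'
from h import *
show();plan([440.1,-85.5,18],-82.2)
b=grab("top","top9");grab("side","side9")
G=cv2.cvtColor(b,cv2.COLOR_BGR2GRAY).astype(np.float32)
s=arm.read_state();a=np.radians(7.8);X=np.array([np.cos(a),np.sin(a)]);Y=np.array([-X[1],X[0]]);O=s["position"][:2]+6*X
def prof(x0,y0,dx,dy,z,n):
    m=np.array([proj("top",[*(O+X*(x0+dx*i)+Y*(y0+dy*i)),z]) for i in range(n)],np.float32);return cv2.remap(G,m[:,:1].T.copy(),m[:,1:].T.copy(),1)[0]
z=s["position"][2]-7.6
for xs in((62,66,70),(96,100,104)):
    print(xs,"+y",np.mean([prof(x,28,0,1,z+2,22) for x in xs],0).astype(int).tolist());print("-y",np.mean([prof(x,-28,0,-1,z+2,22) for x in xs],0).astype(int).tolist())
print("tail",np.mean([prof(125,y,1,0,z+2,28) for y in(-8,0,8)],0).astype(int).tolist())
E
```

```text
t 15.6 p [413.8 -91.   26.7] yawx -82.4 tilt [0.0014 0.0012] F [ 0.2  0.3 -2.4] T [-0.02  0.22  0.03] w 10.9 g 59.2 j [ 10.  19. -42.  -0. -29.  -2.]
slide [-1.9, -26.8, 8.8] dr [-0.01, 0.01, -0.03]
(62, 66, 70) +y [205, 200, 192, 181, 171, 167, 168, 170, 168, 158, 142, 123, 106, 94, 89, 90, 92, 94, 94, 95, 96, 96]
-y [194, 200, 206, 208, 208, 208, 207, 206, 200, 187, 167, 140, 112, 88, 73, 64, 62, 62, 61, 63, 66, 70]
(96, 100, 104) +y [204, 198, 189, 179, 170, 168, 171, 172, 168, 159, 141, 122, 106, 95, 92, 92, 94, 95, 95, 95, 94, 94]
-y [211, 211, 210, 209, 208, 207, 207, 206, 204, 195, 177, 152, 124, 94, 74, 62, 58, 58, 58, 58, 59, 62]
tail [195, 197, 198, 198, 194, 182, 166, 146, 130, 124, 132, 145, 153, 153, 144, 130, 116, 105, 97, 95, 95, 96, 96, 96, 96, 96, 97, 98]
```

step_arm(
  motion=[
    {"slide":[-1,-5,2],"dr":[0,0,0],"jaw":6},
    {"slide":[-1.9,-12,5],"dr":[0,0,-0.03],"jaw":6},
    {"slide":[-1.9,-20,8],"dr":[0,0,-0.03],"jaw":6},
    {"slide":[-1.9,-27,9],"dr":[0,0,-0.03],"jaw":6},
    {"slide":[-1.9,-27,9],"dr":[0,0,-0.03],"jaw":6},
    {"slide":[-1.9,-27,9],"dr":[0,0,-0.03],"jaw":6},
    {"slide":[-1.9,-27,9],"dr":[0,0,-0.03],"jaw":6},
    {"slide":[-1.9,-27,9],"dr":[0,0,-0.03],"jaw":6},
  ],
)

```text
clock: 16.7
position: [440.9, -83.4, 18.1]
ee_rot: [0.755, -0.656, 0.0, -0.001]
contact_force: [-0.3, 0.4, -3.3]
gripper_width: 11.1
grasp_force: 59.2
```

```bash
python3 - <<'E'
from h import *
show();plan([440.1,-85.5,17.5],-82.2)
b=grab("top","top10");grab("side","side10")
G=cv2.cvtColor(b,cv2.COLOR_BGR2GRAY).astype(np.float32)
a=np.radians(7.8);X=np.array([np.cos(a),np.sin(a)]);Y=np.array([-X[1],X[0]]);O=np.array([594.7,-64.3])
def prof(x0,y0,dx,dy,z,n):
    m=np.array([proj("top",[*(O+X*(x0+dx*i)+Y*(y0+dy*i)),z]) for i in range(n)],np.float32);return cv2.remap(G,m[:,:1].T.copy(),m[:,1:].T.copy(),1)[0]
for x in(15,50,90,130):
    print(x,"L +42..",prof(x,42,0,1,44,16).astype(int).tolist(),"R -134..",prof(x,-134,0,-1,44,16).astype(int).tolist())
for y in(-70,-40,-20,0,20,40): print(y,"front -8..",prof(-8,y,1,0,44,16).astype(int).tolist())
E
```

```text
t 16.7 p [440.9 -83.4  18.1] yawx -81.97 tilt [0.0023 0.0013] F [-0.3  0.4 -3.3] T [-0.03  0.25 -0.02] w 11.1 g 59.2 j [ 10.  22. -39.  -0. -29.  -2.]
slide [2.0, 1.1, 0.6] dr [-0.02, 0.01, 0.03]
15 L +42.. [156, 156, 156, 155, 151, 146, 131, 117, 106, 96, 95, 97, 98, 97, 96, 95] R -134.. [152, 153, 153, 153, 154, 154, 152, 149, 131, 105, 84, 69, 57, 59, 61, 61]
50 L +42.. [155, 156, 156, 154, 150, 142, 133, 114, 97, 93, 89, 92, 97, 98, 98, 98] R -134.. [151, 151, 151, 152, 155, 155, 153, 148, 126, 101, 82, 64, 56, 55, 55, 55]
90 L +42.. [156, 156, 156, 155, 152, 145, 136, 118, 98, 91, 86, 87, 92, 96, 98, 99] R -134.. [153, 154, 154, 155, 156, 157, 154, 150, 130, 106, 87, 70, 59, 59, 59, 59]
130 L +42.. [157, 158, 159, 157, 155, 144, 134, 119, 102, 94, 92, 93, 95, 97, 97, 97] R -134.. [152, 153, 152, 151, 151, 152, 149, 145, 135, 117, 99, 87, 75, 77, 81, 83]
-70 front -8.. [45, 45, 41, 39, 40, 44, 61, 80, 104, 126, 142, 149, 155, 156, 156, 155]
-40 front -8.. [57, 53, 45, 37, 40, 43, 58, 82, 103, 124, 142, 148, 154, 155, 155, 156]
-20 front -8.. [65, 65, 65, 64, 63, 68, 74, 90, 112, 128, 141, 151, 154, 156, 157, 158]
0 front -8.. [63, 65, 66, 66, 63, 61, 72, 83, 102, 125, 140, 149, 154, 154, 154, 155]
20 front -8.. [61, 64, 64, 63, 63, 66, 71, 90, 107, 124, 141, 150, 155, 158, 156, 155]
40 front -8.. [62, 63, 64, 64, 61, 62, 69, 79, 100, 122, 135, 148, 152, 154, 155, 155]
```

step_arm(
  motion=[
    {"slide":[1.2,0,0.5],"dr":[0,0,0.03],"jaw":6},
    {"slide":[2.2,0,1],"dr":[0,0,0.03],"jaw":6},
    {"slide":[2.2,-4,1],"dr":[0,0,0.03],"jaw":6},
    {"slide":[2.2,-12,1],"dr":[0,0,0.03],"jaw":6},
    {"slide":[2.2,-20,1],"dr":[0,0,0.03],"jaw":6},
    {"slide":[2.2,-28,1],"dr":[0,0,0.03],"jaw":6},
    {"slide":[2.2,-36,1],"dr":[0,0,0.03],"jaw":6},
    {"slide":[2.2,-36,1],"dr":[0,0,0.03],"jaw":6},
  ],
)

```text
clock: 17.8
position: [478.0, -80.3, 17.0]
ee_rot: [0.754, -0.657, 0.001, -0.002]
contact_force: [-0.3, -0.0, -3.3]
gripper_width: 10.6
grasp_force: 59.2
```

```bash
cat >> h.py <<'E'
def bayrel():
    s=arm.read_state();a=np.radians(7.8);X=np.array([np.cos(a),np.sin(a)]);Y=np.array([-X[1],X[0]])
    d=s["position"][:2]-np.array([594.7,-64.3]);print("TCP in bay frame",(d@X).round(1),(d@Y+.3).round(1),"F bay",(s["contact_force"][:2]@X).round(1),(s["contact_force"][:2]@Y).round(1))
E
python3 - <<'E'
from h import *
show();bayrel()
E
```

```text
t 17.8 p [478.  -80.3  17. ] yawx -82.18 tilt [0.003  0.0014] F [-0.3 -0.  -3.3] T [-0.08  0.23  0.01] w 10.6 g 59.2 j [ 10.  25. -34.  -0. -31.  -2.]
TCP in bay frame -117.8 0.3 F bay -0.3 0.0
```

step_arm(
  motion=[
    {"slide":[0.2,-10,0],"dr":[0,0,0],"jaw":6},
    {"slide":[0.2,-22,0],"dr":[0,0,0],"jaw":6},
    {"slide":[0.2,-34,0],"dr":[0,0,0],"jaw":6},
    {"slide":[0.2,-46,0],"dr":[0,0,0],"jaw":6},
    {"slide":[0.2,-58,0],"dr":[0,0,0],"jaw":6},
    {"slide":[0.2,-70,0],"dr":[0,0,0],"jaw":6},
    {"slide":[0.2,-80,0],"dr":[0,0,0],"jaw":6},
    {"slide":[0.2,-84,0],"dr":[0,0,0],"jaw":6},
  ],
)

```text
clock: 18.8
position: [561.0, -69.1, 17.2]
ee_rot: [0.754, -0.657, 0.001, -0.001]
contact_force: [-0.7, -0.9, -2.5]
gripper_width: 10.6
grasp_force: 59.3
```

```bash
python3 - <<'E'
from h import *
show();bayrel()
E
```

```text
t 18.8 p [561.  -69.1  17.2] yawx -82.19 tilt [0.0025 0.0013] F [-0.7 -0.9 -2.5] T [-0.01  0.21  0.01] w 10.6 g 59.3 j [  9.  30. -22.  -0. -38.  -1.]
TCP in bay frame -34.0 0.1 F bay -0.8 -0.8
```

step_arm(
  motion=[
    {"slide":[0,0,1],"dr":[0,0,0],"jaw":6},
    {"slide":[0,0,2],"dr":[0,0,0],"jaw":6},
    {"slide":[0,0,3],"dr":[0,0,0],"jaw":6},
    {"slide":[0,0,3.5],"dr":[0,0,0],"jaw":6},
    {"slide":[0,0,3.5],"dr":[0,0,0],"jaw":6},
    {"slide":[0,0,3.5],"dr":[0,0,0],"jaw":6},
    {"slide":[0,0,3.5],"dr":[0,0,0],"jaw":6},
    {"slide":[0,0,3.5],"dr":[0,0,0],"jaw":6},
  ],
)

```text
clock: 19.8
position: [560.0, -69.3, 13.9]
ee_rot: [0.754, -0.657, 0.0, -0.001]
contact_force: [-2.9, 0.6, 2.3]
gripper_width: 10.7
grasp_force: 59.9
```

```bash
python3 - <<'E'
from h import *
show();bayrel()
E
```

```text
t 19.8 p [560.  -69.3  13.9] yawx -82.2 tilt [0.0016 0.0012] F [-2.9  0.6  2.3] T [-0.01  0.99  0.08] w 10.7 g 59.9 j [  9.  30. -22.  -0. -37.  -1.]
TCP in bay frame -35.1 0.0 F bay -2.8 1.0
```

step_arm(
  motion=[
    {"slide":[0,0,0],"dr":[0,0,0],"jaw":25},
    {"slide":[0,0,0],"dr":[0,0,0],"jaw":25},
    {"slide":[0,0,0],"dr":[0,0,0],"jaw":25},
    {"slide":[0,0,-10],"dr":[0,0,0],"jaw":25},
    {"slide":[0,0,-30],"dr":[0,0,0],"jaw":25},
    {"slide":[0,0,-45],"dr":[0,0,0],"jaw":25},
    {"slide":[0,0,-50],"dr":[0,0,0],"jaw":25},
    {"slide":[0,0,-50],"dr":[0,0,0],"jaw":25},
  ],
)

```text
clock: 20.8
position: [560.3, -69.3, 64.1]
ee_rot: [0.754, -0.657, 0.001, -0.002]
contact_force: [0.1, 0.0, -0.4]
gripper_width: 25.4
grasp_force: 0.0
```

```bash
python3 - <<'E'
from h import *
show();bayrel()
E
```

```text
t 20.8 p [560.3 -69.3  64.1] yawx -82.2 tilt [0.0031 0.0016] F [ 0.1  0.  -0.4] T [ 0.01 -0.01  0.02] w 25.4 g 0.0 j [  9.  26. -20.  -0. -43.  -2.]
TCP in bay frame -34.7 0.1 F bay 0.1 0.0
```

step_arm(
  motion=[
    {"slide":[1,12,0],"dr":[0,0,0],"jaw":0},
    {"slide":[3,28,0],"dr":[0,0,0],"jaw":0},
    {"slide":[3,40,0],"dr":[0,0,0],"jaw":0},
    {"slide":[3,40,5],"dr":[0,0,0],"jaw":0},
    {"slide":[3,40,20],"dr":[0,0,0],"jaw":0},
    {"slide":[3,40,35],"dr":[0,0,0],"jaw":0},
    {"slide":[3,40,46],"dr":[0,0,0],"jaw":0},
    {"slide":[3,40,46],"dr":[0,0,0],"jaw":0},
  ],
)

```text
clock: 21.8
position: [520.4, -77.7, 16.1]
ee_rot: [0.754, -0.657, -0.001, -0.0]
contact_force: [0.8, 0.0, -0.6]
gripper_width: 0.4
grasp_force: 0.0
```

```bash
python3 - <<'E'
from h import *
show();bayrel();b=grab("top","top11");a=grab("side","side11")
m=masks(b);wrect("top",m["org"],(330,165,52,60),30,"lever")
ms=masks(a);wrect("side",ms["org"],(240,215,60,60),30,"lever-s")
a=np.radians(7.8);X=np.array([np.cos(a),np.sin(a)]);Y=np.array([-X[1],X[0]]);O=np.array([594.7,-64.3])
print("expected hinge",O+X*(-28.7-16.5)+Y*36)
E
```

```text
t 21.8 p [520.4 -77.7  16.1] yawx -82.2 tilt [-0.0007  0.0009] F [ 0.8  0.  -0.6] T [0.03 0.02 0.04] w 0.4 g 0.0 j [  9.  28. -28.  -0. -35.  -1.]
TCP in bay frame -75.5 -2.9 F bay 0.8 -0.1
lever c [495.  -50.2] size [16.7  8.3] ang 16.8 corners [[485.79998779296875, -48.70000076293945], [488.20001220703125, -56.599998474121094], [504.1000061035156, -51.79999923706055], [501.70001220703125, -43.79999923706055]]
lever-s c [514.1 -35.4] size [53.4 21.8] ang 18.3 corners [[485.29998779296875, -33.5], [492.20001220703125, -54.20000076293945], [542.9000244140625, -37.400001525878906], [536.0, -16.700000762939453]]
expected hinge [545.032437   -34.76742162]
```

step_arm(
  motion=[
    {"slide":[0,-8,0],"dr":[0,0,0],"jaw":0},
    {"slide":[0,-15,0],"dr":[0,0,0],"jaw":0},
    {"slide":[0,-20,0],"dr":[0,0,0],"jaw":0},
    {"slide":[0,-25,0],"dr":[0,0,0],"jaw":0},
    {"slide":[0,-30,0],"dr":[0,0,0],"jaw":0},
    {"slide":[0,-34,0],"dr":[0,0,0],"jaw":0},
    {"slide":[0,-38,0],"dr":[0,0,0],"jaw":0},
    {"slide":[0,-40,0],"dr":[0,0,0],"jaw":0},
  ],
)

```text
clock: 22.9
position: [560.6, -72.3, 17.6]
ee_rot: [0.754, -0.657, 0.0, -0.001]
contact_force: [-3.5, -0.1, 1.1]
gripper_width: 0.2
grasp_force: 1.6
```

```bash
python3 - <<'E'
from h import *
show();bayrel();b=grab("top","top12")
G=cv2.cvtColor(b,cv2.COLOR_BGR2GRAY).astype(np.float32)
a=np.radians(7.8);X=np.array([np.cos(a),np.sin(a)]);Y=np.array([-X[1],X[0]]);O=np.array([594.7,-64.3])
for y in(-35,-28,25,32,38):
    P=np.array([proj("top",[*(O+X*(-40+2*i)+Y*y),36]) for i in range(24)],np.float32);print(y,cv2.remap(G,P[:,:1].T.copy(),P[:,1:].T.copy(),1)[0].astype(int).tolist())
E
```

```text
t 22.9 p [560.6 -72.3  17.6] yawx -82.21 tilt [0.0016 0.0013] F [-3.5 -0.1  1.1] T [-0.13  0.88 -0.01] w 0.2 g 1.6 j [  9.  30. -22.  -0. -38.  -1.]
TCP in bay frame -34.9 -3.0 F bay -3.5 0.4
-35 [81, 82, 81, 80, 78, 78, 80, 79, 82, 94, 110, 105, 95, 97, 100, 101, 96, 88, 82, 83, 88, 89, 89, 90]
-28 [79, 80, 79, 81, 86, 92, 94, 91, 85, 83, 88, 104, 113, 107, 98, 95, 99, 102, 101, 92, 85, 83, 84, 86]
25 [57, 63, 71, 85, 98, 110, 120, 130, 139, 147, 154, 158, 164, 168, 172, 176, 179, 182, 185, 186, 190, 192, 195, 197]
32 [131, 124, 114, 107, 104, 110, 122, 131, 140, 148, 154, 159, 163, 169, 172, 176, 178, 182, 185, 187, 190, 192, 194, 197]
38 [129, 124, 116, 105, 103, 111, 123, 132, 140, 148, 155, 159, 163, 168, 172, 176, 179, 182, 185, 187, 190, 192, 194, 196]
```

step_arm(
  motion=[
    {"slide":[0,-2,0],"dr":[0,0,0],"jaw":0},
    {"slide":[0,-4,0],"dr":[0,0,0],"jaw":0},
    {"slide":[0,-6,0],"dr":[0,0,0],"jaw":0},
    {"slide":[0,-8,0],"dr":[0,0,0],"jaw":0},
    {"slide":[0,-9,0],"dr":[0,0,0],"jaw":0},
    {"slide":[0,-10,0],"dr":[0,0,0],"jaw":0},
    {"slide":[0,-10,0],"dr":[0,0,0],"jaw":0},
    {"slide":[0,-10,0],"dr":[0,0,0],"jaw":0},
  ],
)

```text
clock: 23.95
position: [570.5, -70.8, 17.7]
ee_rot: [0.754, -0.657, 0.0, -0.001]
contact_force: [-2.3, 0.2, -0.6]
gripper_width: 0.1
grasp_force: 0.9
```

```bash
python3 - <<'E'
from h import *
show();bayrel()
E
```

```text
t 23.95 p [570.5 -70.8  17.7] yawx -82.2 tilt [0.0021 0.0014] F [-2.3  0.2 -0.6] T [-0.03  0.59  0.04] w 0.1 g 0.9 j [  9.  31. -21.  -0. -38.  -1.]
TCP in bay frame -24.9 -2.9 F bay -2.2 0.5
```

step_arm(
  motion=[
    {"slide":[0,-0.5,0],"dr":[0,0,0],"jaw":0},
    {"slide":[0,-1,0],"dr":[0,0,0],"jaw":0},
    {"slide":[0,-1.5,0],"dr":[0,0,0],"jaw":0},
    {"slide":[0,-2,0],"dr":[0,0,0],"jaw":0},
    {"slide":[0,-2.5,0],"dr":[0,0,0],"jaw":0},
    {"slide":[0,-3,0],"dr":[0,0,0],"jaw":0},
    {"slide":[0,-3.5,0],"dr":[0,0,0],"jaw":0},
    {"slide":[0,-4,0],"dr":[0,0,0],"jaw":0},
  ],
)

```text
clock: 24.95
position: [570.9, -70.7, 17.6]
ee_rot: [0.753, -0.658, -0.002, 0.002]
contact_force: [-11.2, 0.5, 6.8]
gripper_width: 0.2
grasp_force: 5.2
```

```bash
python3 - <<'E'
from h import *
show();bayrel()
E
```

```text
t 24.95 p [570.9 -70.7  17.6] yawx -82.25 tilt [-0.0057  0.0008] F [-11.2   0.5   6.8] T [0.19 2.86 0.01] w 0.2 g 5.2 j [  9.  31. -20.  -0. -39.  -1.]
TCP in bay frame -24.5 -2.8 F bay -11.0 2.0
```

step_arm(
  motion=[
    {"slide":[0,-1,0],"dr":[0,0,0],"jaw":0},
    {"slide":[0,-2,0],"dr":[0,0,0],"jaw":0},
    {"slide":[0,-3,0],"dr":[0,0,0],"jaw":0},
    {"slide":[0,-4,0],"dr":[0,0,0],"jaw":0},
    {"slide":[0,-4,0],"dr":[0,0,0],"jaw":0},
    {"slide":[0,-4,0],"dr":[0,0,0],"jaw":0},
    {"slide":[0,-4,0],"dr":[0,0,0],"jaw":0},
    {"slide":[0,-4,0],"dr":[0,0,0],"jaw":0},
  ],
)

```text
clock: 25.95
position: [570.9, -70.7, 17.5]
ee_rot: [0.753, -0.658, -0.005, 0.005]
contact_force: [-17.4, 0.8, 11.9]
gripper_width: -0.0
grasp_force: 8.8
```

```bash
python3 - <<'E'
from h import *
show();bayrel()
E
```

```text
t 25.95 p [570.9 -70.7  17.5] yawx -82.3 tilt [-0.0139  0.0001] F [-17.4   0.8  11.9] T [0.35 4.77 0.03] w -0.0 g 8.8 j [  9.  31. -20.  -0. -40.  -1.]
TCP in bay frame -24.4 -2.8 F bay -17.1 3.1
```

step_arm(
  motion=[
    {"slide":[0,6,0],"dr":[0,0,0],"jaw":0},
    {"slide":[0,15,0],"dr":[0,0,0],"jaw":0},
    {"slide":[0,30,0],"dr":[0,0,0],"jaw":0},
    {"slide":[0,46,0],"dr":[0,0,0],"jaw":0},
    {"slide":[0,46,-15],"dr":[0,0,0],"jaw":0},
    {"slide":[0,46,-32],"dr":[0,0,0],"jaw":0},
    {"slide":[0,46,-45],"dr":[0,0,0],"jaw":0},
    {"slide":[0,46,-45],"dr":[0,0,0],"jaw":0},
  ],
)

```text
clock: 26.95
position: [534.4, -75.9, 64.4]
ee_rot: [0.754, -0.657, 0.002, -0.003]
contact_force: [0.5, -0.4, 0.0]
gripper_width: -0.0
grasp_force: 0.0
```

```bash
cat >> h.py <<'E'
def planbay(x,y,z):
    a=np.radians(7.8);X=np.array([np.cos(a),np.sin(a)]);Y=np.array([-X[1],X[0]])
    p=np.array([594.7,-64.3])+X*x+Y*(y-.3);plan([*p,z],-82.2)
E
python3 - <<'E'
from h import *
show();bayrel();planbay(-63,59,62);b=grab("top","top13");a=grab("side","side13")
G=cv2.cvtColor(b,cv2.COLOR_BGR2GRAY).astype(np.float32);S=cv2.cvtColor(a,cv2.COLOR_BGR2GRAY).astype(np.float32)
a_=np.radians(7.8);X=np.array([np.cos(a_),np.sin(a_)]);Y=np.array([-X[1],X[0]]);O=np.array([594.7,-64.3])
def pr(c,I,x0,y,z,n=30,s=2):
    P=np.array([proj(c,[*(O+X*(x0+s*i)+Y*y),z]) for i in range(n)],np.float32);return cv2.remap(I,P[:,:1].T.copy(),P[:,1:].T.copy(),1)[0].astype(int).tolist()
for y in(-36,-25,-10,10,30): print("top",y,pr("top",G,-40,y,36))
for y in(-36,-20,0,20,38): print("side",y,pr("side",S,-40,y,36))
for y in(-60,-75,-95,-110): print("side other",y,pr("side",S,-40,y,36))
m=masks(b);wrect("top",m["org"],(320,165,60,65),30,"lever")
m=masks(a);wrect("side",m["org"],(240,200,60,80),30,"lever-s")
E
```

```text
t 26.95 p [534.4 -75.9  64.4] yawx -82.18 tilt [0.0065 0.0018] F [ 0.5 -0.4  0. ] T [ 0.04  0.02 -0.01] w -0.0 g 0.0 j [  9.  24. -24.  -0. -42.  -1.]
TCP in bay frame -61.3 -3.0 F bay 0.4 -0.5
slide [-62.0, 1.7, 2.4] dr [-0.05, 0.01, 0.0]
top -36 [94, 99, 102, 110, 107, 100, 91, 85, 85, 88, 89, 92, 92, 93, 94, 96, 96, 97, 98, 99, 99, 100, 102, 102, 103, 104, 105, 105, 103, 103]
top -25 [108, 115, 122, 115, 103, 96, 96, 98, 101, 102, 101, 98, 94, 88, 86, 84, 85, 87, 88, 90, 91, 93, 93, 95, 93, 93, 95, 94, 94, 94]
top -10 [175, 179, 182, 185, 188, 190, 193, 192, 190, 184, 176, 168, 162, 159, 153, 144, 139, 135, 131, 128, 126, 123, 119, 111, 109, 117, 122, 124, 124, 126]
top 10 [176, 179, 182, 185, 187, 190, 192, 194, 196, 198, 199, 201, 202, 204, 205, 205, 205, 207, 208, 209, 209, 209, 209, 208, 209, 209, 207, 207, 207, 206]
top 30 [177, 181, 184, 186, 188, 191, 192, 194, 196, 198, 200, 202, 203, 205, 206, 206, 206, 207, 208, 209, 209, 209, 209, 208, 208, 208, 208, 208, 207, 206]
side -36 [72, 75, 79, 86, 90, 89, 84, 77, 81, 95, 117, 134, 138, 124, 98, 74, 61, 60, 61, 78, 103, 127, 14
[... 899 characters left out ...]
, 150, 150, 150, 150]
side other -95 [53, 52, 52, 53, 52, 52, 55, 54, 72, 94, 113, 126, 130, 117, 96, 82, 76, 76, 76, 85, 106, 129, 144, 147, 149, 149, 150, 150, 149, 150]
side other -110 [62, 61, 61, 58, 55, 53, 52, 55, 56, 55, 56, 59, 60, 62, 64, 66, 69, 74, 75, 86, 106, 129, 145, 149, 150, 150, 149, 148, 148, 149]
lever c [522.1 -46.4] size [11.2  8.3] ang 16.8 corners [[515.5999755859375, -44.0], [518.0, -52.0], [528.7000122070312, -48.70000076293945], [526.2999877929688, -40.79999923706055]]
lever-s c [542.7 -30.4] size [53.  18.9] ang 14.2 corners [[514.7000122070312, -27.700000762939453], [519.2999877929688, -46.0], [570.7000122070312, -33.0], [566.0999755859375, -14.699999809265137]]
```

The plate stopped firmly. In the side view it lies flush with the rack, in line with the neighbour's plate. Next I move round to the outside of the lever.

step_arm(
  motion=[
    {"slide":[-15,1,0],"dr":[0,0,0],"jaw":0},
    {"slide":[-35,1,0],"dr":[0,0,0],"jaw":0},
    {"slide":[-55,1,0],"dr":[0,0,0],"jaw":0},
    {"slide":[-62,1,0],"dr":[0,0,0],"jaw":0},
    {"slide":[-62,1,10],"dr":[0,0,0],"jaw":0},
    {"slide":[-62,1,28],"dr":[0,0,0],"jaw":0},
    {"slide":[-62,1,44],"dr":[0,0,0],"jaw":0},
    {"slide":[-62,1,45],"dr":[0,0,0],"jaw":0},
  ],
)

```text
clock: 28.05
position: [522.3, -15.5, 16.0]
ee_rot: [0.753, -0.658, -0.001, 0.0]
contact_force: [-0.5, -0.6, 1.0]
gripper_width: -0.0
grasp_force: 0.0
```

```bash
python3 - <<'E'
from h import *
show();bayrel();planbay(-65.4,37.7,17)
planbay(-63.5,19.7,17);planbay(-52.7,2.5,17);planbay(-33.5,-9,17)
E
```

```text
t 28.05 p [522.3 -15.5  16. ] yawx -82.25 tilt [-0.0015  0.0004] F [-0.5 -0.6  1. ] T [-0.01 -0.    0.  ] w -0.0 g 0.0 j [ 16.  27. -28.  -0. -34.  -8.]
TCP in bay frame -65.1 58.4 F bay -0.6 -0.5
slide [20.7, 0.3, -1.0] dr [0.01, 0.0, -0.01]
slide [38.7, -1.6, -1.0] dr [0.01, 0.0, -0.01]
slide [55.9, -12.4, -1.0] dr [0.01, 0.0, -0.01]
slide [67.4, -31.6, -1.1] dr [0.01, 0.0, -0.01]
```

step_arm(
  motion=[
    {"slide":[12,0,-1],"dr":[0,0,0],"jaw":0},
    {"slide":[21,0,-1],"dr":[0,0,0],"jaw":0},
    {"slide":[30,-0.5,-1],"dr":[0,0,0],"jaw":0},
    {"slide":[39,-1.6,-1],"dr":[0,0,0],"jaw":0},
    {"slide":[47,-6,-1],"dr":[0,0,0],"jaw":0},
    {"slide":[56,-12.4,-1],"dr":[0,0,0],"jaw":0},
    {"slide":[61,-18,-1],"dr":[0,0,0],"jaw":0},
    {"slide":[64,-24,-1],"dr":[0,0,0],"jaw":0},
  ],
)

```text
clock: 29.05
position: [556.3, -75.2, 18.6]
ee_rot: [0.753, -0.657, 0.0, -0.001]
contact_force: [-0.9, 0.7, 0.3]
gripper_width: -0.2
grasp_force: 0.3
```

```bash
python3 - <<'E'
from h import *
show();bayrel();planbay(-33.5,-9,17)
E
```

```text
t 29.05 p [556.3 -75.2  18.6] yawx -82.22 tilt [0.0018 0.0013] F [-0.9  0.7  0.3] T [ 0.18  0.23 -0.08] w -0.2 g 0.3 j [  9.  30. -23.  -0. -37.  -1.]
TCP in bay frame -39.5 -5.3 F bay -0.8 0.8
slide [3.7, -6.0, 1.6] dr [-0.01, 0.01, -0.0]
```

step_arm(
  motion=[
    {"slide":[2,-2,0],"dr":[0,0,0],"jaw":0},
    {"slide":[4,-4,0],"dr":[0,0,0],"jaw":0},
    {"slide":[6,-6,0],"dr":[0,0,0],"jaw":0},
    {"slide":[6,-7,0],"dr":[0,0,0],"jaw":0},
    {"slide":[6,-8,0],"dr":[0,0,0],"jaw":0},
    {"slide":[6,-9,0],"dr":[0,0,0],"jaw":0},
    {"slide":[6,-10,0],"dr":[0,0,0],"jaw":0},
    {"slide":[6,-10,0],"dr":[0,0,0],"jaw":0},
  ],
)

```text
clock: 30.05
position: [563.7, -80.0, 18.4]
ee_rot: [0.753, -0.658, -0.002, 0.001]
contact_force: [-7.2, -1.7, 4.8]
gripper_width: 0.1
grasp_force: 3.6
```

```bash
python3 - <<'E'
from h import *
show();bayrel()
E
```

```text
t 30.05 p [563.7 -80.   18.4] yawx -82.24 tilt [-0.0043  0.0007] F [-7.2 -1.7  4.8] T [-0.35  1.95  0.04] w 0.1 g 3.6 j [  8.  31. -21.  -0. -39.  -0.]
TCP in bay frame -32.8 -11.1 F bay -7.3 -0.7
```

step_arm(
  motion=[
    {"slide":[0,-2,0],"dr":[0,0,0],"jaw":0},
    {"slide":[0,-3,0],"dr":[0,0,0],"jaw":0},
    {"slide":[0,-3,0],"dr":[0,0,0],"jaw":0},
    {"slide":[0,6,0],"dr":[0,0,0],"jaw":0},
    {"slide":[0,25,0],"dr":[0,0,0],"jaw":0},
    {"slide":[0,60,-10],"dr":[0,0,0],"jaw":0},
    {"slide":[0,90,-40],"dr":[0,0,0],"jaw":0},
    {"slide":[0,90,-80],"dr":[0,0,0],"jaw":0},
  ],
)

```text
clock: 31.05
position: [475.7, -91.9, 98.8]
ee_rot: [0.754, -0.657, 0.0, -0.001]
contact_force: [0.8, 0.5, -0.2]
gripper_width: 0.1
grasp_force: 0.0
```

```bash
python3 - <<'E'
from h import *
show();bayrel();a=grab("side","side15");b=grab("top","top15")
m=masks(a);wrect("side",m["org"],(235,180,50,32),26,"filled");wrect("side",m["org"],(235,212,50,50),26,"ours")
S=cv2.cvtColor(a,cv2.COLOR_BGR2GRAY).astype(np.float32)
a_=np.radians(7.8);X=np.array([np.cos(a_),np.sin(a_)]);Y=np.array([-X[1],X[0]]);O=np.array([594.7,-64.3])
for y in(38,30,0,-20,-36,-38-18,-94,-114,-130):
    P=np.array([proj("side",[*(O+X*(-40+2*i)+Y*y),36]) for i in range(25)],np.float32);print(y,cv2.remap(S,P[:,:1].T.copy(),P[:,1:].T.copy(),1)[0].astype(int).tolist())
E
```

```text
t 31.05 p [475.7 -91.9  98.8] yawx -82.2 tilt [0.0014 0.0015] F [ 0.8  0.5 -0.2] T [ 0.   -0.14  0.01] w 0.1 g 0.0 j [  8.  17. -29.  -0. -44.  -0.]
TCP in bay frame -121.6 -10.9 F bay 0.9 0.4
filled c [ 591.1 -161.2] size [ 7.6 40. ] ang 7.5 corners [[584.7000122070312, -141.8000030517578], [589.9000244140625, -181.5], [597.4000244140625, -180.5], [592.2000122070312, -140.8000030517578]]
ours c [579.1 -68.3] size [ 7.2 42.8] ang 7.4 corners [[572.7999877929688, -47.5], [578.2999877929688, -90.0], [585.4000244140625, -89.0], [579.9000244140625, -46.599998474121094]]
38 [96, 94, 95, 96, 96, 90, 82, 78, 82, 105, 134, 151, 156, 145, 121, 86, 60, 57, 58, 75, 100, 126, 144, 150, 150]
30 [97, 97, 96, 99, 98, 91, 81, 74, 77, 98, 121, 133, 137, 130, 112, 86, 72, 73, 72, 82, 103, 128, 144, 149, 151]
0 [99, 100, 100, 101, 101, 98, 92, 88, 91, 106, 125, 138, 138, 125, 103, 82, 70, 71, 67, 77, 100, 124, 141, 151, 151]
-20 [100, 100, 102, 103, 100, 98, 93, 89, 85, 85, 88, 90, 87, 78, 71, 72, 81, 86, 82, 86, 103, 127, 143, 149, 151]
-36 [100, 101, 100, 98, 94, 89, 81, 74, 79, 95, 118, 136, 139, 126, 100, 76, 63, 61, 61, 76, 102, 128, 145, 149, 151]
-56 [98, 100, 98, 97, 95, 90, 84, 78, 90, 114, 139, 154, 154, 136, 109, 81, 64, 65, 64, 76, 101, 128, 144, 149, 152]
-94 [100, 100, 100, 100, 99, 98, 97, 97, 106, 121, 134, 140, 134, 120, 98, 81, 71, 73, 71, 86, 108, 130, 144, 149, 150]
-114 [101, 100, 99, 98, 98, 98, 98, 98, 99, 101, 102, 102, 98, 85, 74, 69, 71, 74, 75, 87, 107, 130, 144, 148, 148]
-130 [100, 100, 99, 99, 99, 99, 100, 100, 98, 100, 99, 96, 92, 87, 79, 74, 73, 73, 75, 89, 109, 131, 144, 146, 149]
```

The lever lies parallel to the neighbour's shut lever (7.4° against 7.5°) and at the same depth, and the gripper is clear. Handing in.

```bash
python3 -c "
from bench import arm;print(arm.job_done())"
```

```text
the job is handed in; nothing more can be done
None
```

I handed the job in at about 31 s: the drive is seated in the caddy, the caddy is fully home in the empty bay, and the orange lever is shut flat, with no verdict returned.

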